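# Refit the rod-butt rest in its rack

## Task

The oak rod-butt rest lies cup-down on the shelf. Swing the rack's gate bar fully open, turn the rest over so that its cup faces up, and seat it flat, square and fully home in the rack's pocket, round end to round end; then swing the gate bar shut over it, right against its stop peg. Leave the other things on the shelf where they are.

Things in the scene. Friction and masses are not known exactly. Their poses are not given: they have to be found in the camera images.
- rest_center (a point): middle of the loose oak rod-butt rest, a flat block 110 long (its y axis) x 56 wide (x) x 30 thick (z). Its +y end is a half-round of radius 28, its -y end square; the sides are flat and parallel up to 27 past the middle. The +z face has a blind round cup, 34 diameter, 16 deep, centred 27 from the middle towards the round end; the -z face is plain.
- rest: the same rest, same point and axes. 0.11 to 0.18 kg. It starts lying on the shelf cup down (z axis down, middle 15 up), round end towards the right (world -y) give or take 0.4 rad. It can stand stably upright on its square end, the middle then 55 up.
- pocket (a point): centre of the floor of the bullet-shaped pocket in the fixed rack (oak pocket walls on a pine base), 10 above the shelf; x across, y along, z up. The pocket is 114 long x 60 wide (2 clearance all round the rest) and 12 deep; round end to +y, square end to -y. The seated rest has its middle 15 above this point, its axes parallel to this point's, and stands 18 proud of the walls.
- rack: the fixed rack: same axes as the pocket, origin 10 below that point, at shelf level. Pocket walls are 12 thick, tops 22 up; both long sides are left open for fingers from y -30 to about +35. The base board (10 thick, level with the pocket floor) runs x -105 to +85, y -75 to +75. A stop peg 10 diameter stands at x -58, y -23, top 60 up.
- gate (a joint): swing of the level oak gate bar, rad: 0 = shut against the stop peg, crossing over the square end of the pocket; grows counter-clockwise from above (knob end going to the rack's -y) to 1.7 fully open. Starts at 0 to 0.2; stays where left (about 0.06 N m friction). Bar 160 long, 22 wide, 16 thick, from 46 to 62 above the shelf, 6 above the seated rest.
- gate_hinge (a point): on the gate bar's hinge axis, half-way up the bar, 54 above the shelf; at x +58, y -40 from the pocket point, in its axes. A hinge post 22 diameter stands under it, a pin head rises to 68 above the shelf.
- gate_knob (a point): middle of the upright round knob, 20 to 24 diameter, 42 high (62 to 104 above the shelf), on top of the bar 133 from the hinge axis; this point is 83 above the shelf. It can be pinched from above; when the gate is shut it lies at x -75, y -40 from the pocket point.
- tin_center (a point): bystander, loose, sizes in mm: plain aluminium bait tin, closed, 79 diameter x 66 high; point at its centre, 30 above the shelf
- weight_a_center (a point): bystander, loose, sizes in mm: lead cannonball trolling weight, 50 diameter, with a wire eye on top (57 high in all), on a small flat; point at the ball's centre, 24 up
- weight_b_center (a point): bystander, loose, sizes in mm: the other lead cannonball weight, the same size; point at the ball's centre, 24 up
- spike_center (a point): bystander, loose, sizes in mm: marlinspike lying on the shelf, pale horn handle 85 x 20 x 18 (towards its -x) and a tapered steel spike 105 long (towards its +x); point where handle and spike meet, 9 up
- plug_center (a point): bystander, loose, sizes in mm: red wooden diving plug (lure), about 95 long along its x, 22 wide, 22 high, lying on the shelf; point at its centre, 11 up
- spool_center (a point): bystander, loose, sizes in mm: wooden line spool standing on its flange, 60 diameter x 38 high; point at its centre, 19 up
Things that resemble listed ones, but are neither listed nor needed, are in the scene too. What is shaped like the rack but blue is not meant.

How it is judged:
By the outcome, as a careful person would: the job done as asked, in the order asked, and still so for the second after the job is handed in, with the robot touching nothing.
It also fails if it takes over 72 s, if anything falls off the work surface, if the arm or the gripper's body presses on something with over 40 N, if the wrist force passes 120 N, or if a joint passes its speed limit or range.

## Robot

A 6-joint arm with a two-finger parallel gripper is mounted at the origin on the work surface. World frame = base frame: x ahead of the robot, y to its left, z up, the work surface at z = 0. Lengths are in m, angles in rad, forces in N, time in s.
With the tool pointing down it reaches from about 0.3 to 0.775 m from the base axis. Payload 14.6 kg.
Tool frame: the origin (TCP) lies between the finger pads; the fingertips stand 22 mm ahead of it and the grasp point (between the pads) lies 3 mm ahead of it (ctrl.tip_reach is the distance from the TCP to the fingertips, in m); z points along the fingers, y is the direction in which the jaws open and shut (so a half turn about z gives the same grasp; the last joint's range is limited). The gripper opens to 94 mm and grips with 3 to 60 N. Pads are 16 mm wide; open, the fingers measure 119 mm over their backs; the gripper's body (75 mm by 177 mm) begins 78 mm behind the grasp point.
Start: joints at [-0.067, 0.3, 1.521, -0, 1.321, -0.067], TCP at [0.55, -0, 0.227] pointing down, gripper open.
Joint ranges: [-3.03, 3.03], [-0.79, 2.21], [0.23, 2.52], [-1.04, 4.18], [0, 3.07], [-2.55, 2.55]. Speed limits (rad/s): [2.22, 2.22, 2.57, 3.14, 3.14, 3.14].

## Interface

Orientations are given as [roll, pitch, yaw] about the fixed x, y, z axes, in that order (R = Rz(yaw) Ry(pitch) Rx(roll)).
In Python, from station import ctrl gives the robot as it stands. The module is installed in compiled form; this text tells all that it offers.
- The arm moves only by the shell command python3 -m creep 'ROWS' [OPENING] [FORCE]. ROWS is a JSON object of lists of equal length, an entry for each row: "xyz": the shift along the tool's x, y, z in mm, a list of three; "spin": the turn about the tool's z in rad. In form: {"xyz": [[tx, ty, tz], ...], "spin": [spin, ...]}. A call has 1 to 5 rows; each row shifts and turns the commanded pose from where the row before left it, along the tool's axes as they then stand; what a row does not reach is not made up. A row lasts 1/8 s, in which the tool goes at most 62.5 mm and 10.7 degrees, less where a joint would pass 70% of its speed; a pose out of reach is approached as far as the arm can. A call with a gripper value outside its range is refused whole. OPENING is the finger opening in mm, from 0 to 94, set as the call begins (- or left out, the last holds). The fingers move at their own pace and stop on an object; FORCE is the grip in N (left out, the last holds). Time passes only in rows, so rows that do not move let the fingers close. It gives the time, the measured TCP pose, the force and the opening at its end, in the units of the state.
- ctrl.get_obs(): the state, without advancing time (a new reading comes with each control period).
- ctrl.camera(name): name is "scene" or "side" or "wrist"; returns the picture (400x640x3 uint8, red, green, blue); there is no depth.
- ctrl.camera_model(name): a dict with "fx", "fy", "cx", "cy" (pixels), "k1" (the pictures are not rectified: a ray, as slopes to the right and down, at radius r is drawn at 1 + k1 r^2 times it, then the intrinsics apply), "R" (3x3) and "t" (3): a world point X has camera coordinates R X + t. Camera axes: x right, y down, z forward; pixel columns grow to the right and rows downward; lengths in m; the calibration is good to about 2 mm. A picture is of the moment at which its call begins: read the wrist's pose just before it. camera_model takes no time and is no camera call; for the wrist camera it gives the pose at the moment of the call.
- ctrl.hand_in(): hands the job in, once; it reports no verdict.
The state is a dict: "time_s": time; "qpos": joint angles; "joint_vel": joint speeds; "tau": joint torques, N m; "ee_pos": TCP position; "eef_rot": TCP orientation; "force": force on the tool from outside, world axes, zero at the start; "moment": the same for the moment, N m; "grip_width": finger opening in m.
Only numpy, scipy, OpenCV 4.12 (cv2) and the standard library are available. Lean on these libraries where they do the work, as an engineer would, in place of code of your own. Each camera call takes 0.05 s, during which the arm holds its last target.

## Working session

There is one attempt and no reset: what is moved stays moved. The work goes in short steps, Python scripts to look and compute and a shell command to move; the robot and the scene stay as the last step left them, time stands still between calls to the robot, and variables do not carry over. Pictures are saved under pics/ and viewed, and the job is handed in when it is done.

```bash
ls; mkdir -p pics; python3 - <<'E'
from station import ctrl
import cv2
for n in ["scene","side","wrist"]:
    m=ctrl.camera_model(n); print(n,{k:(v.round(3).tolist() if hasattr(v,'round') and hasattr(v,'tolist') else v) for k,v in m.items()})
    im=ctrl.camera(n); cv2.imwrite(f"pics/{n}0.png",im[:,:,::-1])
print(ctrl.get_obs(), ctrl.tip_reach)
E
```

```text
pics
scene {'fx': 387.63833435530154, 'fy': 387.63833435530154, 'cx': 318.75736426816724, 'cy': 199.6572946590122, 'k1': -0.022531320316536183, 'R': [[0.417, 0.909, 0.017], [0.714, -0.316, -0.625], [-0.563, 0.272, -0.781]], 't': [-0.251, -0.288, 1.243]}
side {'fx': 475.70675728490147, 'fy': 475.70675728490147, 'cx': 320.0934592767852, 'cy': 195.07856636308895, 'k1': -0.14359888947719066, 'R': [[-0.977, -0.213, -0.018], [-0.089, 0.479, -0.873], [0.195, -0.851, -0.487]], 't': [0.501, 0.085, 1.313]}
wrist {'fx': 324.0081896305014, 'fy': 324.0081896305014, 'cx': 323.26344578087554, 'cy': 198.68057213593215, 'k1': -0.004066960525998932, 'R': [[1.0, -0.001, -0.001], [-0.0, -0.958, 0.288], [-0.001, -0.288, -0.958]], 't': [-0.549, -0.03, 0.393]}
{'time_s': 0.15, 'qpos': array([-6.65976679e-02,  3.00342878e-01,  1.52141879e+00, -2.99985875e-05,
        1.32066759e+00, -6.66082647e-02]), 'joint_vel': array([-2.40688426e-05, -2.80800016e-03, -2.99664183e-03, -2.94655712e-04,
        6.24387184e-04,  1.92036138e-03]), 'tau': array([-2.50185103e-04, -5.31960297e+01, -3.52822959e+01,  7.07691838e-02,
        2.35654798e-02, -3.66386917e-05]), 'ee_pos': array([5.49833787e-01, 2.19239278e-06, 2.27025307e-01]), 'eef_rot': array([-3.14075597e+00, -2.66890686e-05,  1.57081435e+00]), 'force': array([ 0.1925858 ,  0.13463549, -0.13937682]), 'moment': array([-0.00608402, -0.04977903,  0.01125043]), 'grip_width': 0.09420123563633605} 0.022
```

View pics/scene0.png

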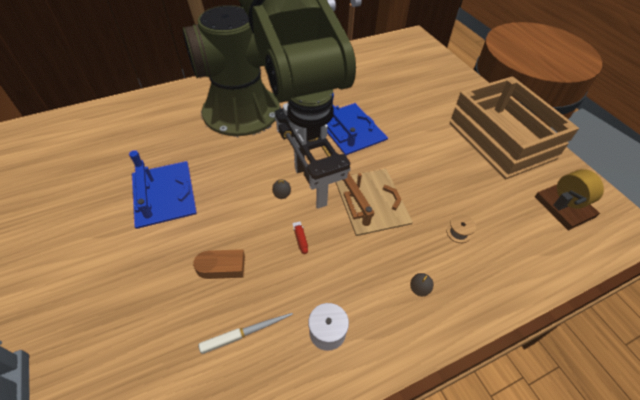

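View pics/side0.png

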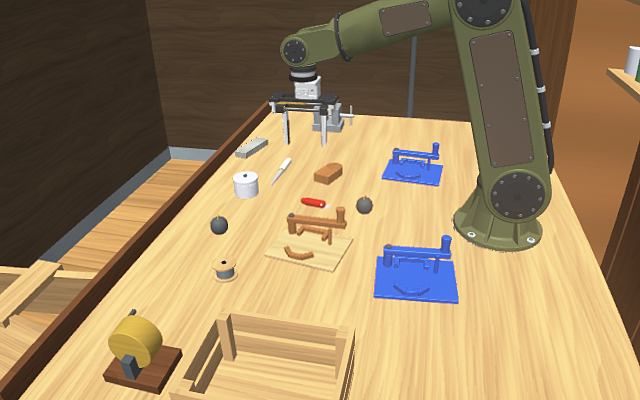

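View pics/wrist0.png

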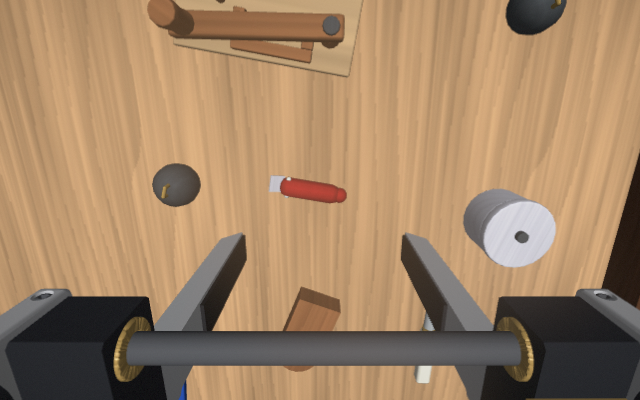

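```bash
cat > h.py <<'E'
import numpy as np, cv2, json
from station import ctrl
def model(n):
    m=ctrl.camera_model(n); return {k:(np.array(v) if k in'Rt' else v) for k,v in m.items()}
def proj(m,X):
    X=np.atleast_2d(X); c=X@m['R'].T+m['t']; s=c[:,:2]/c[:,2:]; r2=(s**2).sum(1,keepdims=True)
    s=s*(1+m['k1']*r2); return s*[m['fx'],m['fy']]+[m['cx'],m['cy']]
def ray(m,px):
    d=(np.array(px,float)-[m['cx'],m['cy']])/[m['fx'],m['fy']]; s=d.copy()
    for _ in range(20): s=d/(1+m['k1']*(s**2).sum())
    v=m['R'].T@np.array([s[0],s[1],1]); o=-m['R'].T@m['t']; return o,v
def onz(m,px,z):
    o,v=ray(m,px); return o+v*(z-o[2])/v[2]
def snap(n,name):
    m=model(n); im=ctrl.camera(n)[:,:,::-1].copy(); cv2.imwrite(f'pics/{name}.png',im)
    np.save(f'pics/{name}.npy',m,allow_pickle=True); return m,im
def load(name): return np.load(f'pics/{name}.npy',allow_pickle=True).item(), cv2.imread(f'pics/{name}.png')
def crop(im,x0,y0,x1,y1,name,s):
    c=cv2.resize(im[y0:y1,x0:x1],None,fx=s,fy=s,interpolation=cv2.INTER_CUBIC)
    cv2.imwrite(f'pics/{name}.png',c)
def R2(a): return np.array([[np.cos(a),-np.sin(a)],[np.sin(a),np.cos(a)]])
def to_world(x,y,yaw,P):
    P=np.atleast_2d(P).astype(float)/1000; q=P.copy(); q[:,:2]=P[:,:2]@R2(yaw).T+[x,y]; return q
def obs():
    o=ctrl.get_obs(); print('t',round(o['time_s'],2),'pos',(o['ee_pos']*1000).round(1),'rot',o['eef_rot'].round(4),'F',o['force'].round(1),'M',o['moment'].round(2),'w',round(o['grip_width']*1000,1)); return o
E
python3 - <<'E'
from h import *
import shutil
for n in ["scene","side","wrist"]:
    im=cv2.imread(f'pics/{n}0.png'); np.save(f'pics/{n}0.npy',model(n),allow_pickle=True)
m,im=load('scene0'); crop(im,330,160,420,240,'c1',8); crop(im,180,230,330,350,'c2',5)
m,im=load('side0'); crop(im,260,190,360,275,'c3',7)
E
```

```text
(no output)
```

View pics/c1.png

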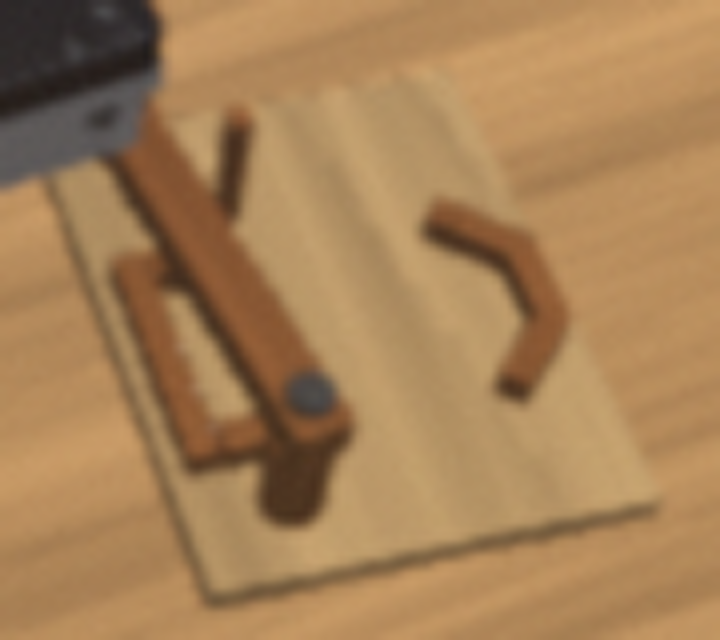

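View pics/c2.png

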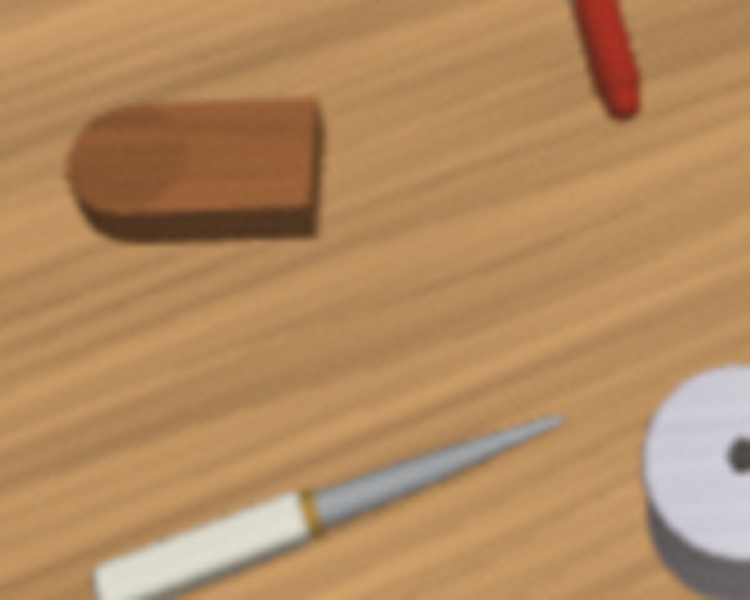

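View pics/c3.png

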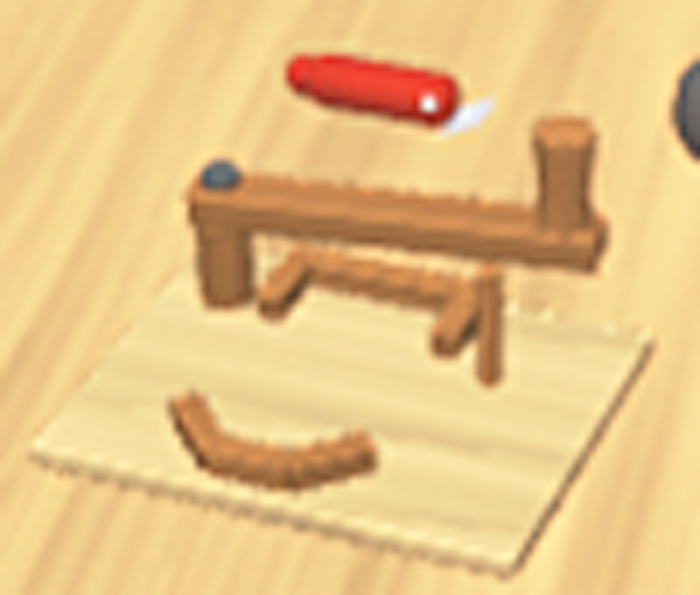

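```bash
cat >> h.py <<'E'
from scipy.optimize import least_squares
def fit(views,x0):
    # views: list of (m, [(px,py),...], [[X,Y,Z]mm,...])
    def f(p):
        r=[]
        for m,px,P in views: r.append((proj(m,to_world(*p,P))-np.array(px,float)).ravel())
        return np.concatenate(r)
    s=least_squares(f,x0,x_scale=[.01,.01,.1]); return s.x,f(s.x).reshape(-1,2)
E
python3 - <<'E'
from h import *
ms,_=load('scene0'); md,_=load('side0'); mw,_=load('wrist0')
A=(ms,[(411.9,223.1),(386.2,169),(368.75,209.1),(359.6,173.75)],[[85,75,10],[-105,75,10],[58,-40,68],[-58,-23,60]])
B=(md,[(353.6,239.3),(332.9,271.7),(265,254.6),(291.6,215),(330,228.9)],[[-105,-75,10],[-105,75,10],[85,75,10],[58,-40,68],[-58,-23,60]])
for v in ([A],[B],[A,B]):
    p,r=fit(v,[.55,.2,0]); print(p.round(4),r.round(1).tolist())
C=(ms,[(243.4,249.6),(241.6,271),(243.2,277.2)],[[0,-55,15]]*3)
# rest (as yaw of footprint, round end dir +y local): corners
sq=[(243.4,249.6),(241.6,271),(243.2,277.2)]
for px,z in zip(sq,[.03,.03,0]): print(onz(ms,px,z).round(4))
print('round end',onz(ms,(180+68/5,230+165/5),.03))
print('wrist sq corners',onz(mw,(305,288),.03),onz(mw,(340,301),.03))
for nm,px,z in [('tin',(180+742/5,230+455/5),.063),('plug',(301,238),.011),('wa',(282,188),.03),('wb',(422,284),.03),('spool',(461,229),.038),('spike tip',(292,314),.005),('spikeh',(200,348),.009),('meet',(180+315/5,230+512/5),.009)]:
    print(nm,onz(ms,px,z).round(3))
m=mw; print('wrist cam pos',-m['R'].T@m['t'])
E
```

```text
[ 0.5082  0.197  -0.1882] [[0.6, -0.1], [0.1, -0.4], [-0.7, -0.3], [0.1, 0.8]]
[ 0.5041  0.2074 -0.1832] [[0.6, -0.6], [0.5, 0.1], [-1.5, -0.2], [0.1, -0.2], [0.2, 0.5]]
[ 0.5059  0.2007 -0.1917] [[1.3, -1.2], [1.0, -1.3], [0.0, -1.5], [1.0, -0.3], [0.4, -1.9], [-0.1, -1.6], [-1.4, -2.0], [0.4, -1.6], [0.1, -0.8]]
[ 0.5212 -0.1534  0.03  ]
[ 0.572  -0.1738  0.03  ]
[ 0.5713 -0.1742  0.    ]
round end [ 0.50945002 -0.26533008  0.03      ]
wrist sq corners [ 0.52656612 -0.13817679  0.03      ] [ 0.57045361 -0.15687471  0.03      ]
tin [ 0.763 -0.055  0.063]
plug [ 0.534 -0.016  0.011]
wa [ 0.384 -0.006  0.03 ]
wb [0.762 0.172 0.03 ]
spool [0.682 0.335 0.038]
spike tip [ 0.698 -0.107  0.005]
spikeh [ 0.691 -0.301  0.009]
meet [ 0.695 -0.213  0.009]
wrist cam pos [0.54986019 0.08470462 0.38446378]
```

```bash
python3 -m creep '{"xyz":[[37,-20,0],[37,-20,0],[36,-20,0],[0,0,0]],"spin":[0,0,0,0]}' - ; python3 - <<'E'
from h import *
obs(); m,im=snap('wrist','w1'); obs()
E
```

```text
time_s: 0.65
ee_pos: [0.4891, 0.1117, 0.2275]
eef_rot: [-3.142, -0.0, 1.574]
force: [-0.4, 0.2, 0.4]
grip_width: 0.0943
t 0.65 pos [489.1 111.7 227.5] rot [-3.1415e+00 -2.0000e-04  1.5736e+00] F [-0.4  0.2  0.4] M [-0.07 -0.01 -0.01] w 94.3
t 0.7 pos [489.7 110.6 227.5] rot [3.1414e+00 1.0000e-04 1.5727e+00] F [-0.3  0.2 -0.6] M [-0.05 -0.05  0.06] w 94.0
```

View pics/w1.png

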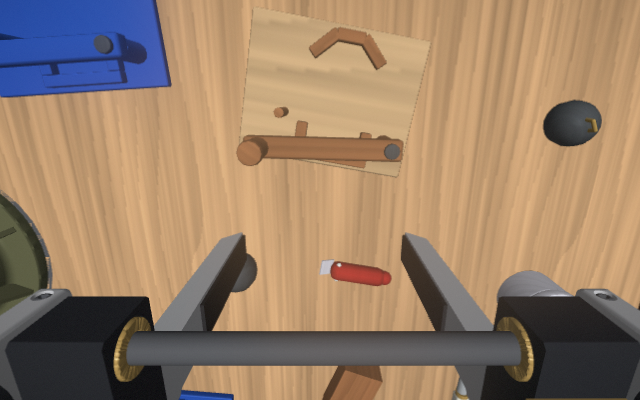

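```bash
python3 - <<'E'
from h import *
m,im=load('w1'); crop(im,230,0,440,180,'c4',3.8)
E
```

```text
(no output)
```

View pics/c4.png

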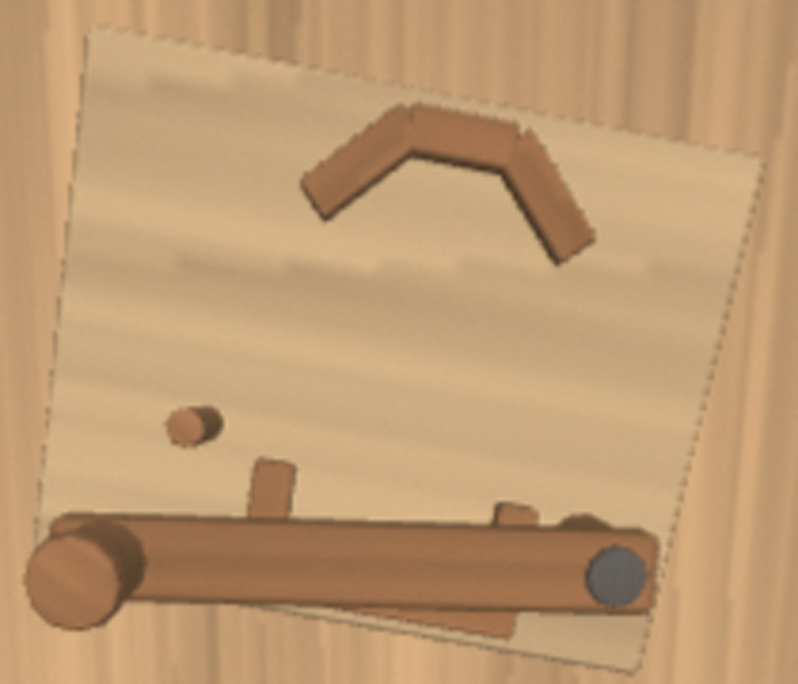

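```bash
python3 - <<'E'
from h import *
m,_=load('w1'); ck=lambda L:[(x/3.8+230-.5*(1-1/3.8),y/3.8-.5*(1-1/3.8)) for x,y in L]
V=(m,ck([(88,28),(762,158),(637,672),(617,577),(187,428)]),[[-105,75,10],[85,75,10],[85,-75,10],[58,-40,68],[-58,-23,60]])
p,r=fit([V],[.5,.2,-.2]); print(p.round(4),r.round(2).tolist())
k=onz(m,ck([(74,580)])[0],.104); h=to_world(*p,[[58,-40,54]])[0]
print('knob',k,'hinge',h)
d=k-h; a=np.arctan2(d[1],d[0]); g=a-p[2]-np.pi; g=(g+np.pi)%(2*np.pi)-np.pi
print('r',np.hypot(*d[:2]),'gate',g)
for gg in (0,.2,.4,.8,1.2,1.6,1.7,1.75):
    t=p[2]+np.pi+gg; print(gg,(h[:2]+.133*np.array([np.cos(t),np.sin(t)])).round(4)*1000)
E
```

```text
[ 0.5059  0.1983 -0.1693] [[-0.97, -0.97], [1.02, -0.53], [0.46, 0.97], [0.31, 0.32], [-0.7, 0.66]]
knob [0.42431068 0.15379179 0.104     ] hinge [0.55631087 0.14912097 0.054     ]
r 0.13208279946361154 gate 0.13394369340866064
0 [425.2 171.5]
0.2 [423.4 145. ]
0.4 [426.8 118.7]
0.8 [448.9  70.7]
1.2 [487.9  35.1]
1.6 [537.7  17.4]
1.7 [551.   16.2]
1.75 [557.6  16.1]
```

```bash
python3 -m creep '{"xyz":[[22,-33,20],[21,-32,25],[0,0,45],[0,0,45],[0,0,0]],"spin":[0,0,0,0,0]}' 60 ; python3 -m creep '{"xyz":[[0,0,0],[0,0,0],[0,0,0]],"spin":[0,0,0]}' 10 10; python3 - <<'E'
from h import *
obs()
E
```

```text
time_s: 1.32
ee_pos: [0.424, 0.1519, 0.0904]
eef_rot: [-3.136, 0.002, 1.57]
force: [0.1, -0.2, -0.5]
grip_width: 0.0596
time_s: 1.7
ee_pos: [0.4255, 0.1531, 0.0935]
eef_rot: [3.14, -0.0, 1.571]
force: [-1.0, 0.1, 0.3]
grip_width: 0.0336
t 1.7 pos [425.5 153.1  93.5] rot [ 3.1398e+00 -5.0000e-04  1.5707e+00] F [-1.   0.1  0.3] M [-0.03  0.02  0.03] w 33.6
```

```bash
python3 -m creep '{"xyz":[[0,0,0],[0,0,0],[0,0,0]],"spin":[0,0,0]}' 10 10; python3 - <<'E'
from h import *
o=obs()
p=[.5059,.1983,-.1693]; h=to_world(*p,[[58,-40,54]])[0]*1000
k=o['ee_pos']*1000; d=(k-h)[:2]; print(np.hypot(*d)); a0=np.arctan2(d[1],d[0])-p[2]-np.pi; a0%=2*np.pi; print('gate',a0)
c=k[:2]; R=np.hypot(*d)
for g in np.linspace(a0,1.72,12)[1:]:
    t=p[2]+np.pi+g; n=h[:2]+133*np.array([np.cos(t),np.sin(t)]); print('tool', (n-c)[::-1].round(1)); c=n
E
```

```text
time_s: 2.08
ee_pos: [0.4236, 0.153, 0.0926]
eef_rot: [-3.138, 0.0, 1.571]
force: [-13.0, 0.1, 11.6]
grip_width: 0.0229
t 2.08 pos [423.6 153.   92.6] rot [-3.1381e+00  3.0000e-04  1.5709e+00] F [-13.    0.1  11.6] M [-0.02  2.42 -0.01] w 22.9
132.80843889081177
gate 0.13973468629825536
tool [-19.1   0.6]
tool [-18.8   3.5]
tool [-18.1   6.2]
tool [-17.    8.7]
tool [-15.6  11. ]
tool [-13.8  13.2]
tool [-11.8  15. ]
tool [-9.5 16.5]
tool [-7.1 17.7]
tool [-4.5 18.6]
tool [-1.8 19. ]
```

```bash
python3 -m creep '{"xyz":[[-19,0,0],[-19,3,0],[-18,6,0],[-17,9,0],[-15.5,11,0]],"spin":[0,0,0,0,0]}' ; python3 -m creep '{"xyz":[[-14,13,0],[-12,15,0],[-9.5,16.5,0],[-7,17.5,0],[0,0,0]],"spin":[0,0,0,0,0]}' ; python3 - <<'E'
from h import *
o=obs()
p=[.5059,.1983,-.1693]; h=to_world(*p,[[58,-40,54]])[0]*1000
k=o['ee_pos']*1000; d=(k-h)[:2]; a0=(np.arctan2(d[1],d[0])-p[2]-np.pi)%(2*np.pi); print(np.hypot(*d),'gate',a0)
E
```

```text
time_s: 2.7
ee_pos: [0.4516, 0.063, 0.092]
eef_rot: [-3.134, 0.002, 1.572]
force: [-20.0, -13.1, 8.0]
grip_width: 0.0241
time_s: 3.32
ee_pos: [0.5161, 0.0212, 0.0921]
eef_rot: [-3.141, 0.001, 1.57]
force: [-1.9, -7.1, -0.5]
grip_width: 0.023
t 3.33 pos [516.1  21.2  92.1] rot [-3.1407e+00  9.0000e-04  1.5703e+00] F [-1.9 -7.1 -0.5] M [-1.22  0.31 -0.03] w 23.0
134.0628072414412 gate 1.4351912505065174
```

```bash
python3 -m creep '{"xyz":[[-5,18.5,0],[-2,19,0],[0,4,0],[0,0,0]],"spin":[0,0,0,0]}' ; python3 - <<'E'
from h import *
o=obs()
p=[.5059,.1983,-.1693]; h=to_world(*p,[[58,-40,54]])[0]*1000
k=o['ee_pos']*1000; d=(k-h)[:2]; a0=(np.arctan2(d[1],d[0])-p[2]-np.pi)%(2*np.pi); print(np.hypot(*d),'gate',a0)
E
```

```text
time_s: 3.82
ee_pos: [0.5549, 0.0151, 0.092]
eef_rot: [-3.135, 0.0, 1.571]
force: [-20.0, -3.1, 10.7]
grip_width: 0.0314
t 3.83 pos [554.9  15.1  92. ] rot [-3.1348e+00  3.0000e-04  1.5712e+00] F [-20.   -3.1  10.7] M [-0.58  3.64  0.09] w 31.4
133.99702713707828 gate 1.7291570060743107
```

```bash
python3 -m creep '{"xyz":[[0,-4,0],[0,0,0],[0,0,0],[0,0,-50],[0,0,-50]],"spin":[0,0,0,0,0]}' 60 ; python3 -m creep '{"xyz":[[-57,-6,-10],[-57,-6,0],[-57,-6,0],[-57,-6,0],[0,0,0]],"spin":[0,0.1,0.1,0.1,0.08]}' 94; python3 -m creep '{"xyz":[[0,0,0]],"spin":[0]}'; python3 - <<'E'
from h import *
o=obs(); snap('wrist','w2'); snap('side','s2')
E
```

```text
time_s: 4.45
ee_pos: [0.5533, 0.0151, 0.1936]
eef_rot: [-3.141, -0.0, 1.571]
force: [-0.1, -0.5, 0.8]
grip_width: 0.0598
time_s: 5.08
ee_pos: [0.5116, -0.213, 0.2024]
eef_rot: [3.141, 0.0, 1.183]
force: [-0.1, 1.1, 0.0]
grip_width: 0.0941
time_s: 5.2
ee_pos: [0.5126, -0.2101, 0.2025]
eef_rot: [3.141, -0.0, 1.19]
force: [-0.2, 1.3, -0.1]
grip_width: 0.0941
t 5.2 pos [ 512.6 -210.1  202.5] rot [ 3.1415e+00 -1.0000e-04  1.1904e+00] F [-0.2  1.3 -0.1] M [0.03 0.02 0.03] w 94.1
```

View pics/w2.png

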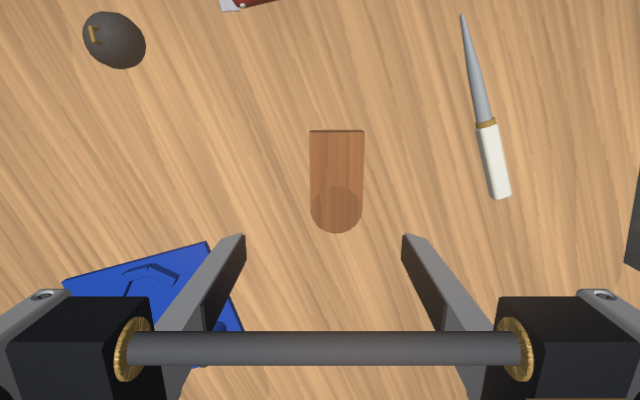

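View pics/s2.png

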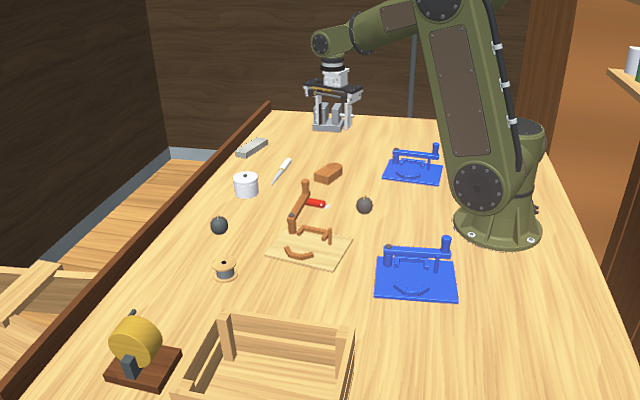

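```bash
cat >> h.py <<'E'
def intool(P):
    o=ctrl.get_obs(); psi=o['eef_rot'][2]; d=(np.array(P)[:2]-o['ee_pos'][:2])*1000
    return np.array([d[0]*np.cos(psi)+d[1]*np.sin(psi), d[0]*np.sin(psi)-d[1]*np.cos(psi)])
E
python3 - <<'E'
from h import *
m,im=load('w2'); crop(im,290,110,390,245,'c5',4.4)
for px in [(309.5,131),(364,131),(310,190),(363.5,190),(337,233)]:
    P=onz(m,px,.03); print(px,P.round(4),intool(P).round(1))
E
```

```text
(309.5, 131) [ 0.5203 -0.1528  0.03  ] [ 55.3 -13.8]
(364, 131) [ 0.5709 -0.1731  0.03  ] [55.1 40.7]
(310, 190) [ 0.4974 -0.2095  0.03  ] [ -5.9 -14.3]
(363.5, 190) [ 0.5498 -0.2305  0.03  ] [-6.1 42.2]
(337, 233) [ 0.5062 -0.2658  0.03  ] [-54.9  14.6]
```

View pics/c5.png

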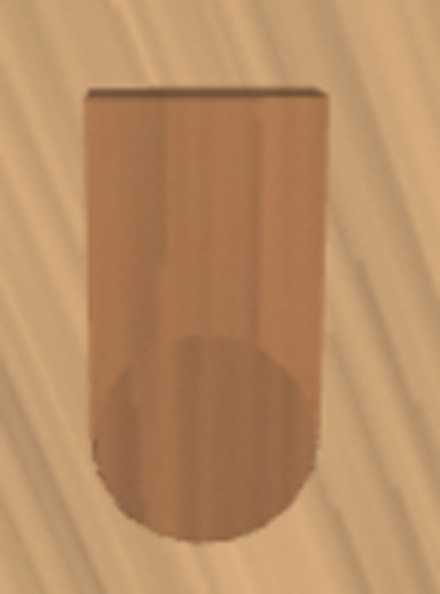

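```bash
python3 -m creep '{"xyz":[[-24,14,50],[0,0,50],[0,0,50],[0,0,27],[0,0,0]],"spin":[0,0,0,0,0]}' 70 ; python3 -m creep '{"xyz":[[0,0,0],[0,0,0],[0,0,0],[0,0,0]],"spin":[0,0,0,0]}' 50 3; python3 - <<'E'
from h import *
o=obs(); 
E
```

```text
time_s: 5.92
ee_pos: [0.5169, -0.2364, 0.0244]
eef_rot: [-3.14, -0.0, 1.194]
force: [0.4, -0.1, -0.1]
grip_width: 0.07
time_s: 6.42
ee_pos: [0.5169, -0.2371, 0.0257]
eef_rot: [3.141, -0.0, 1.191]
force: [0.2, 2.1, 1.8]
grip_width: 0.0558
t 6.42 pos [ 516.9 -237.1   25.7] rot [ 3.1413e+00 -2.0000e-04  1.1910e+00] F [0.2 2.1 1.8] M [ 0.35 -0.03 -0.05] w 55.8
```

```bash
python3 -m creep '{"xyz":[[5,0,-13.4],[7.3,0,-12.3],[9.3,0,-10.9],[0,0,0]],"spin":[0,0,0,0]}' ; python3 - <<'E'
from h import *
o=obs(); m,im=snap('side','s3'); crop(im,280,90,400,210,'c6',5)
m,im=snap('wrist','w3')
E
```

```text
time_s: 6.92
ee_pos: [0.5255, -0.2167, 0.0633]
eef_rot: [3.14, 0.0, 1.192]
force: [0.3, 0.5, -1.5]
grip_width: 0.056
t 6.92 pos [ 525.5 -216.7   63.3] rot [3.1396e+00 1.0000e-04 1.1919e+00] F [ 0.3  0.5 -1.5] M [-0.03  0.02 -0.04] w 56.0
```

View pics/c6.png

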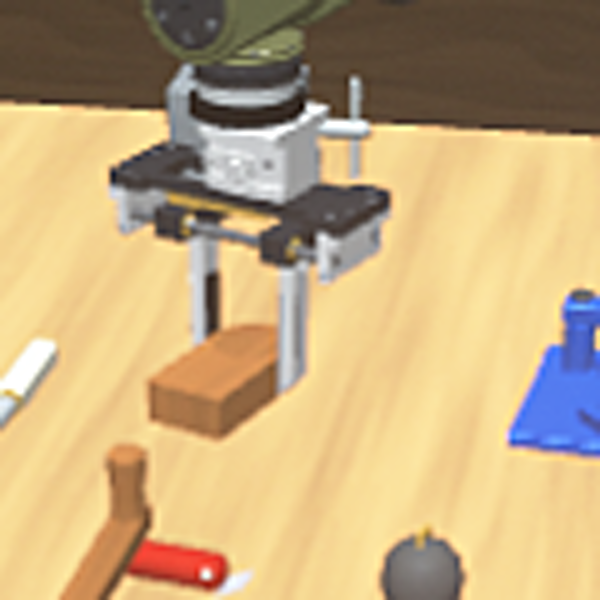

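View pics/w3.png

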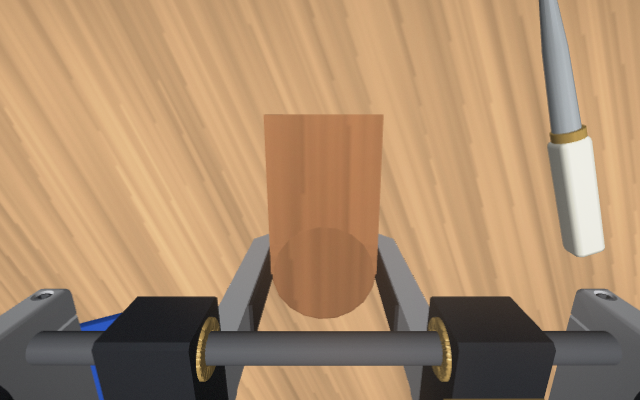

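```bash
python3 -m creep '{"xyz":[[0,0,18],[0,0,17],[0,0,2],[0,0,0]],"spin":[0,0,0,0]}' ; python3 -m creep '{"xyz":[[0,0,0],[0,0,0],[-5,0,-10],[0,0,-9],[0,0,0]],"spin":[0,0,0,0,0]}' 64;python3 -m creep '{"xyz":[[0,0,0],[0,0,0],[0,0,0]],"spin":[0,0,0]}' 50 3; python3 - <<'E'
from h import *
o=obs()
E
```

```text
time_s: 7.52
ee_pos: [0.5245, -0.2172, 0.0246]
eef_rot: [-3.141, -0.0, 1.191]
force: [0.0, 0.3, -0.5]
grip_width: 0.0559
time_s: 8.15
ee_pos: [0.5233, -0.2222, 0.0452]
eef_rot: [3.14, 0.0, 1.191]
force: [0.0, -0.5, 0.2]
grip_width: 0.0637
time_s: 8.52
ee_pos: [0.5228, -0.2218, 0.044]
eef_rot: [-3.141, -0.0, 1.191]
force: [-0.0, 0.2, 2.5]
grip_width: 0.0557
t 8.53 pos [ 522.8 -221.8   44. ] rot [-3.1414 -0.      1.1908] F [-0.   0.2  2.5] M [0.03 0.15 0.01] w 55.7
```

```bash
python3 -m creep '{"xyz":[[5.7,0,-13.2],[7.9,0,-12.1],[9.9,0,-10.4],[0,0,0]],"spin":[0,0,0,0]}' ; python3 - <<'E'
from h import *
o=obs(); m,im=snap('side','s4'); crop(im,280,90,400,210,'c7',5)
m,im=snap('wrist','w4')
E
```

```text
time_s: 9.02
ee_pos: [0.5324, -0.1994, 0.0809]
eef_rot: [3.14, 0.0, 1.192]
force: [0.5, -0.7, 0.1]
grip_width: 0.056
t 9.03 pos [ 532.4 -199.4   80.9] rot [3.1396e+00 1.0000e-04 1.1920e+00] F [ 0.5 -0.7  0.1] M [-0.24 -0.04 -0.09] w 56.0
```

View pics/c7.png

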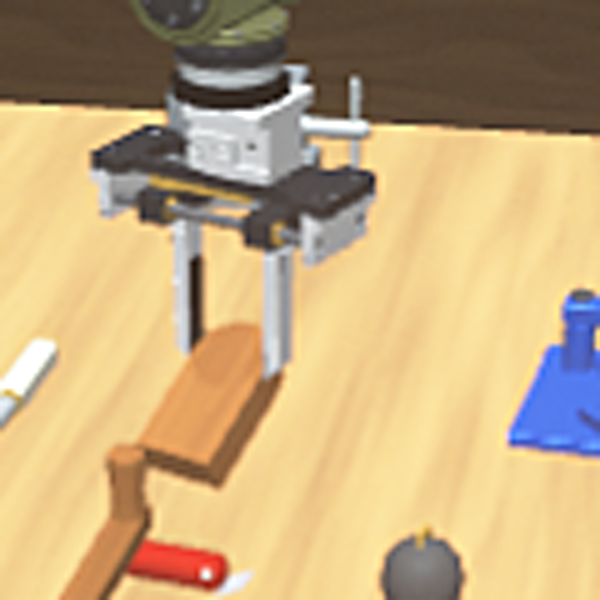

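View pics/w4.png

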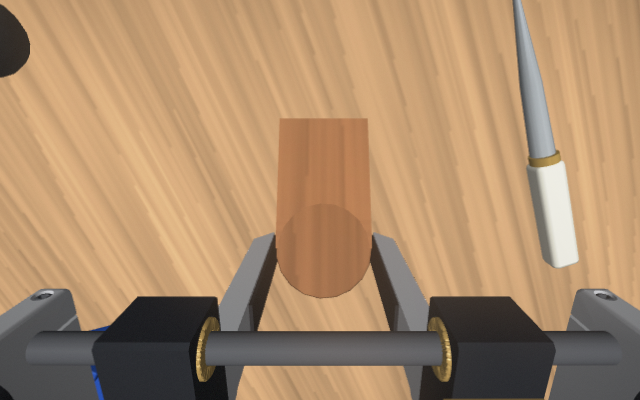

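```bash
python3 -m creep '{"xyz":[[11.5,0,-8.7],[12.9,0,-6.4],[13.8,0,-4.2],[0,0,0]],"spin":[0,0,0,0]}' ; python3 - <<'E'
from h import *
o=obs(); m,im=snap('side','s5'); crop(im,280,90,400,210,'c8',5)
m,im=snap('wrist','w5')
E
```

```text
time_s: 9.62
ee_pos: [0.5463, -0.1634, 0.0993]
eef_rot: [3.141, -0.0, 1.192]
force: [0.5, -0.6, -1.5]
grip_width: 0.0558
t 9.62 pos [ 546.3 -163.4   99.3] rot [ 3.1412e+00 -1.0000e-04  1.1924e+00] F [ 0.5 -0.6 -1.5] M [-0.02  0.05  0.02] w 55.8
```

View pics/c8.png

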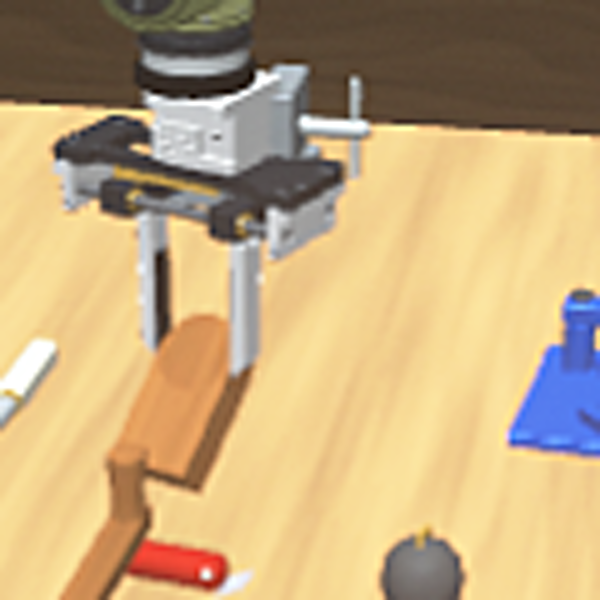

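View pics/w5.png

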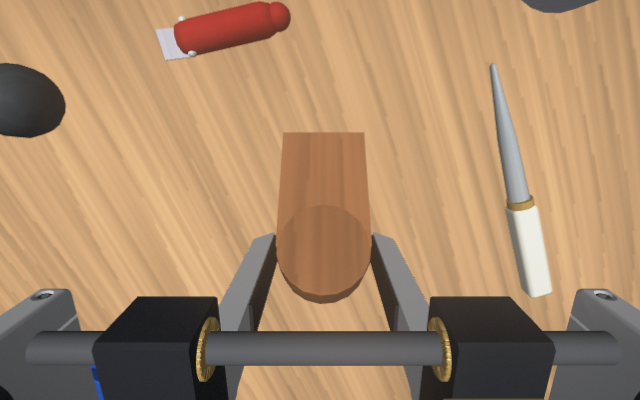

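```bash
python3 -m creep '{"xyz":[[0,0,0]],"spin":[0]}' 55.6 3; python3 - <<'E'
from h import *
o=obs()
E
python3 -m creep '{"xyz":[[0,0,0]],"spin":[0]}' 55.8 3; python3 - <<'E'
from h import *
o=obs(); m,im=snap('wrist','w6')
E
```

```text
time_s: 9.85
ee_pos: [0.5455, -0.1648, 0.0988]
eef_rot: [-3.141, 0.0, 1.19]
force: [0.4, 0.7, -1.8]
grip_width: 0.0563
t 9.85 pos [ 545.5 -164.8   98.8] rot [-3.1411e+00  1.0000e-04  1.1905e+00] F [ 0.4  0.7 -1.8] M [-0.02  0.07  0.03] w 56.3
time_s: 9.98
ee_pos: [0.5456, -0.1648, 0.0989]
eef_rot: [-3.141, 0.0, 1.19]
force: [0.4, -0.4, -0.4]
grip_width: 0.056
t 9.97 pos [ 545.6 -164.8   98.9] rot [-3.1412  0.      1.1904] F [ 0.4 -0.4 -0.4] M [-0.02  0.03  0.01] w 56.0
```

View pics/w6.png

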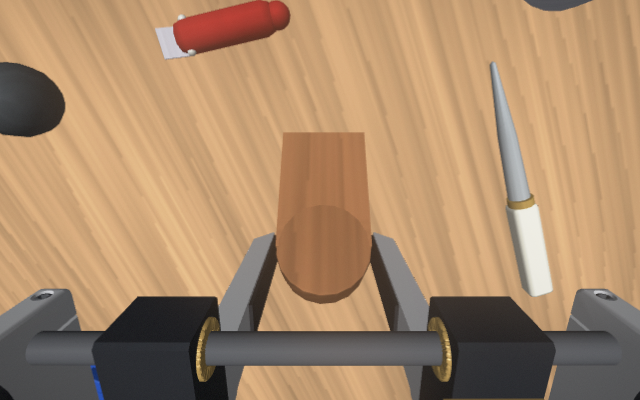

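```bash
python3 -m creep '{"xyz":[[0,0,0]],"spin":[0]}' 56.0 3;python3 - <<'E'
from h import *
o=obs(); m,im=snap('wrist','w7a')
a=cv2.imread('pics/w6.png').astype(int); print(np.abs(a-im)[100:320,260:390].mean())
E
python3 -m creep '{"xyz":[[0,0,0]],"spin":[0]}' 56.2 3; python3 - <<'E'
from h import *
o=obs(); m,im=snap('wrist','w7')
a=cv2.imread('pics/w6.png').astype(int); print(np.abs(a-im)[100:320,260:390].mean())
E
```

```text
time_s: 10.15
ee_pos: [0.5458, -0.1647, 0.0991]
eef_rot: [3.142, -0.0, 1.191]
force: [0.5, -0.6, -0.5]
grip_width: 0.056
t 10.15 pos [ 545.8 -164.7   99.1] rot [ 3.1415 -0.      1.1905] F [ 0.5 -0.6 -0.5] M [0.02 0.07 0.03] w 56.0
4.70986013986014
time_s: 10.32
ee_pos: [0.5458, -0.1646, 0.0992]
eef_rot: [3.141, -0.0, 1.191]
force: [-0.4, 0.2, 1.1]
grip_width: 0.0559
t 10.32 pos [ 545.8 -164.6   99.2] rot [ 3.1414 -0.      1.1907] F [-0.4  0.2  1.1] M [ 0.   -0.03  0.01] w 55.9
10.602482517482517
```

View pics/w7.png

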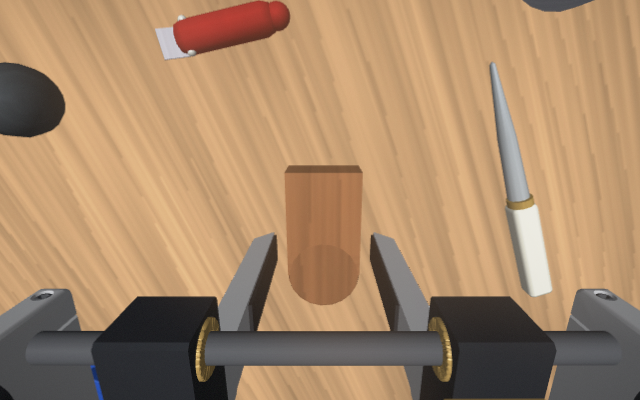

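```bash
python3 -m creep '{"xyz":[[0,0,0]],"spin":[0]}' 64 3;python3 - <<'E'
from h import *
o=obs(); m,im=snap('wrist','w8'); m,im=snap('side','s8'); crop(im,280,90,400,210,'c9',5)
E
```

```text
time_s: 10.5
ee_pos: [0.5458, -0.1645, 0.0991]
eef_rot: [3.142, 0.0, 1.191]
force: [0.6, 0.3, -0.5]
grip_width: 0.0623
t 10.5 pos [ 545.8 -164.5   99.1] rot [3.1415 0.     1.1909] F [ 0.6  0.3 -0.5] M [-0.03 -0.03  0.05] w 62.3
```

View pics/w8.png

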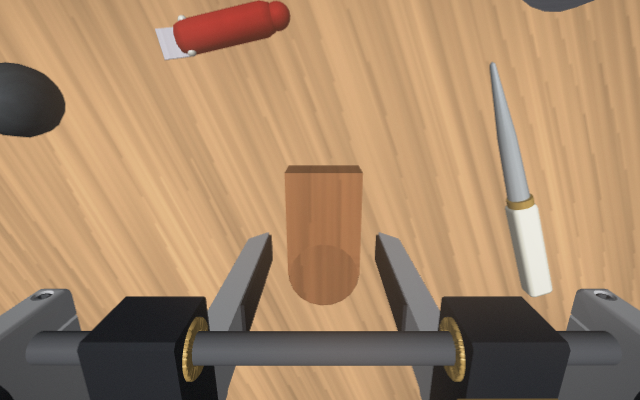

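View pics/w7a.png

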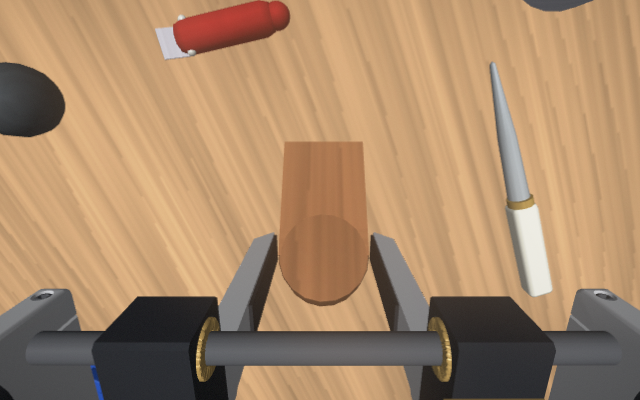

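View pics/c9.png

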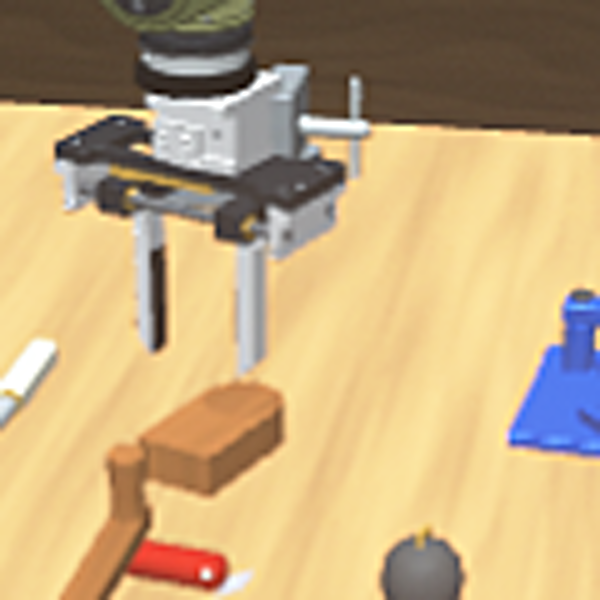

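```bash
python3 - <<'E'
from h import *
m,im=load('w8')
crop(im,270,150,380,320,'c10',4.2)
for px in [(285.5,173),(362,173),(323.5,304.5),(288,270),(359.5,270)]:
    P=onz(m,px,.03); print(px,P.round(4),intool(P).round(1))
E
```

```text
(285.5, 173) [ 0.5337 -0.1214  0.03  ] [ 35.6 -27.2]
(362, 173) [ 0.5843 -0.1417  0.03  ] [35.5 27.3]
(323.5, 304.5) [ 0.5185 -0.2324  0.03  ] [-73.1  -0.2]
(288, 270) [ 0.5044 -0.193   0.03  ] [-41.8 -27.9]
(359.5, 270) [ 0.5563 -0.2138  0.03  ] [-41.8  28. ]
```

View pics/c10.png

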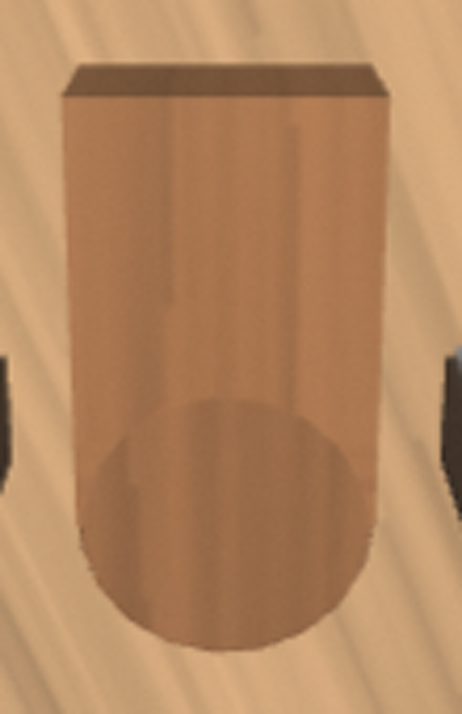

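```bash
python3 -m creep '{"xyz":[[-52,0,0],[0,0,30],[0,0,22],[0,0,0]],"spin":[0,0,0,0]}' 64; python3 -m creep '{"xyz":[[0,0,0],[0,0,0],[0,0,0]],"spin":[0,0,0]}' 50 3; python3 - <<'E'
from h import *
obs()
E
python3 -m creep '{"xyz":[[9.9,0,-20],[14.7,0,-17],[18.5,0,-12.5],[0,0,0]],"spin":[0,0,0,0]}';python3 - <<'E'
from h import *
o=obs(); m,im=snap('wrist','w9'); m,im=snap('side','s9'); crop(im,280,90,400,210,'c11',5)
E
```

```text
time_s: 11.1
ee_pos: [0.5257, -0.2126, 0.0458]
eef_rot: [-3.139, -0.0, 1.191]
force: [-0.7, -0.4, 0.3]
grip_width: 0.0637
time_s: 11.48
ee_pos: [0.5269, -0.2131, 0.0479]
eef_rot: [3.14, 0.0, 1.191]
force: [-0.4, -0.4, 4.5]
grip_width: 0.0559
t 11.47 pos [ 526.9 -213.1   47.9] rot [3.1399e+00 2.0000e-04 1.1909e+00] F [-0.4 -0.4  4.5] M [-0.06  0.1   0.01] w 55.9
time_s: 11.98
ee_pos: [0.5434, -0.1716, 0.0976]
eef_rot: [3.14, 0.0, 1.193]
force: [-1.1, -2.2, 4.4]
grip_width: 0.0559
t 11.97 pos [ 543.4 -171.6   97.6] rot [3.1395 0.     1.1928] F [-1.1 -2.2  4.4] M [-0.43  0.12  0.03] w 55.9
```

View pics/w9.png

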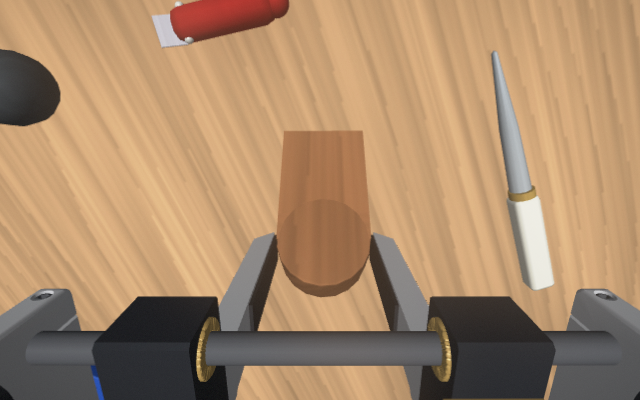

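View pics/c11.png

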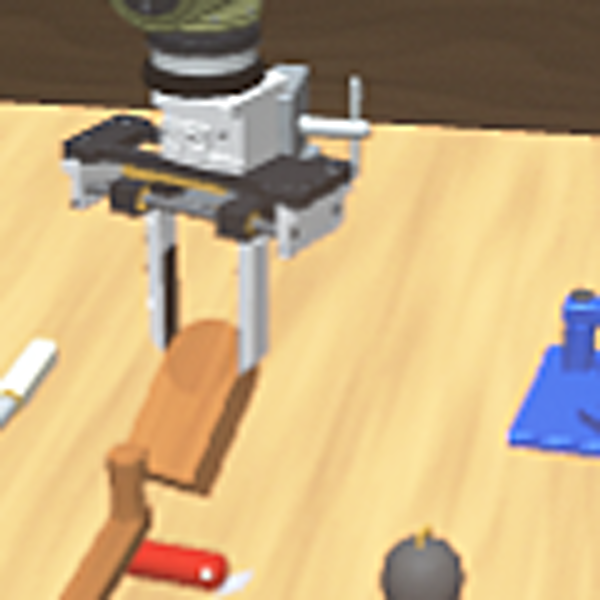

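```bash
python3 -m creep '{"xyz":[[13,0,-6.5],[14,0,-4],[14.5,0,-1.5],[0,0,0]],"spin":[0,0,0,0]}';python3 - <<'E'
from h import *
o=obs(); m,im=snap('wrist','w10'); m,im=snap('side','s10'); crop(im,280,90,400,210,'c12',5)
E
```

```text
time_s: 12.58
ee_pos: [0.5581, -0.1331, 0.1084]
eef_rot: [-3.141, -0.0, 1.192]
force: [-0.3, -0.1, -0.9]
grip_width: 0.0558
t 12.57 pos [ 558.1 -133.1  108.4] rot [-3.1412e+00 -1.0000e-04  1.1924e+00] F [-0.3 -0.1 -0.9] M [-0.04  0.05 -0.01] w 55.8
```

View pics/w10.png

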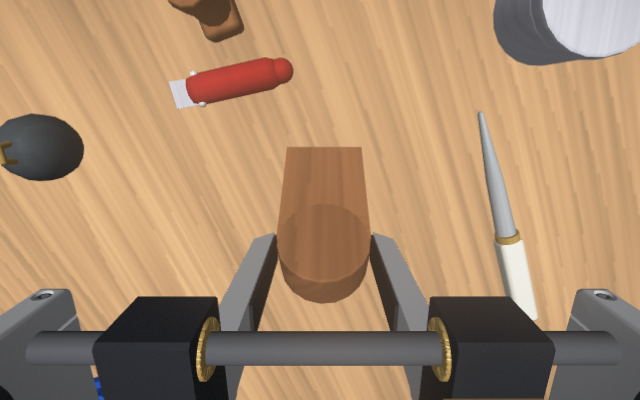

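View pics/c12.png

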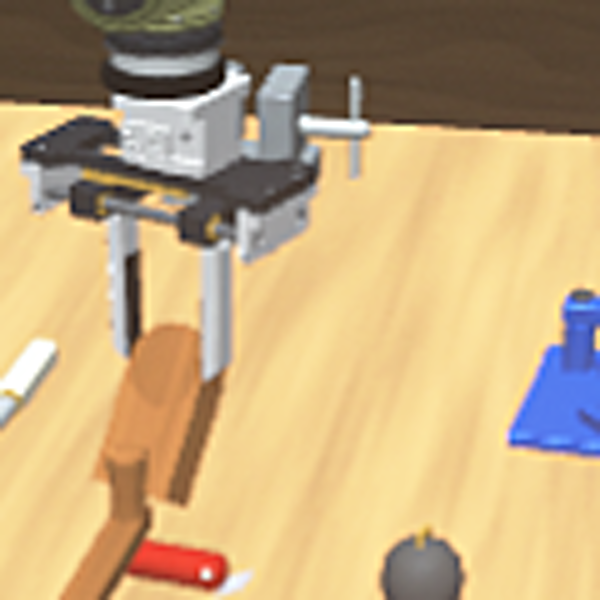

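```bash
python3 -m creep '{"xyz":[[4,0,5],[10,0,-2],[10,0,-1],[10,0,-0.5],[0,0,0]],"spin":[0,0,0,0,0]}';python3 - <<'E'
from h import *
o=obs(); m,im=snap('wrist','w11'); m,im=snap('side','s11'); crop(im,280,90,400,210,'c13',5)
E
```

```text
time_s: 13.3
ee_pos: [0.5707, -0.1018, 0.107]
eef_rot: [-3.142, -0.0, 1.192]
force: [0.1, 0.9, -1.8]
grip_width: 0.0557
t 13.3 pos [ 570.7 -101.8  107. ] rot [-3.1415e+00 -1.0000e-04  1.1919e+00] F [ 0.1  0.9 -1.8] M [-0.01 -0.02 -0.03] w 55.7
```

View pics/w11.png

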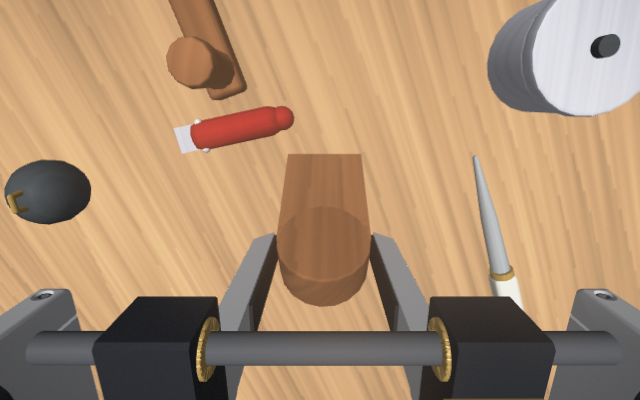

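View pics/c13.png

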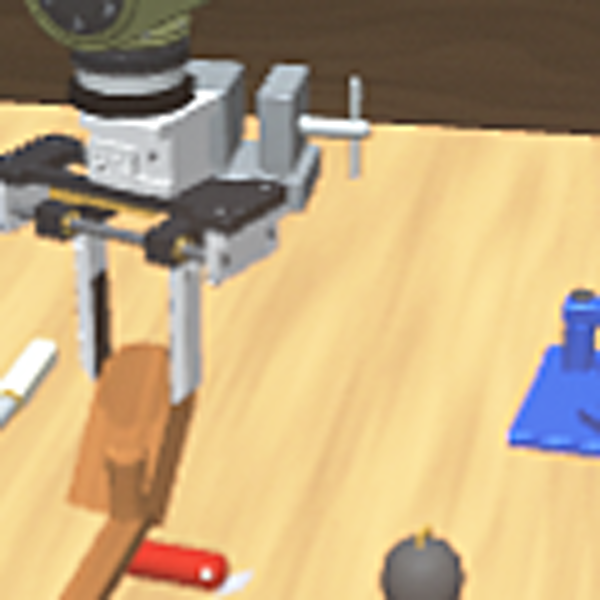

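```bash
python3 -m creep '{"xyz":[[-5,0,-10],[-15,0,0],[-30,0,0],[-50,0,0],[0,0,0]],"spin":[0,0,0,0,0]}';python3 - <<'E'
from h import *
o=obs(); m,im=snap('wrist','w12'); m,im=snap('side','s12'); crop(im,280,90,400,210,'c14',5)
E
```

```text
time_s: 14.02
ee_pos: [0.5319, -0.1989, 0.1172]
eef_rot: [3.141, 0.0, 1.187]
force: [0.6, 1.0, -0.8]
grip_width: 0.0559
t 14.03 pos [ 531.9 -198.9  117.2] rot [3.1415e+00 4.0000e-04 1.1868e+00] F [ 0.6  1.  -0.8] M [0.03 0.   0.01] w 55.9
```

View pics/w12.png

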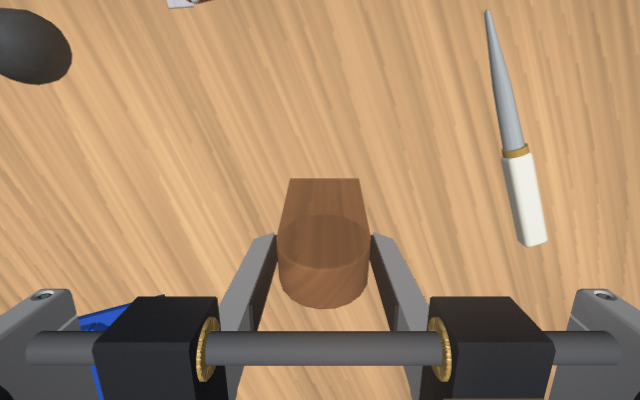

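View pics/c14.png

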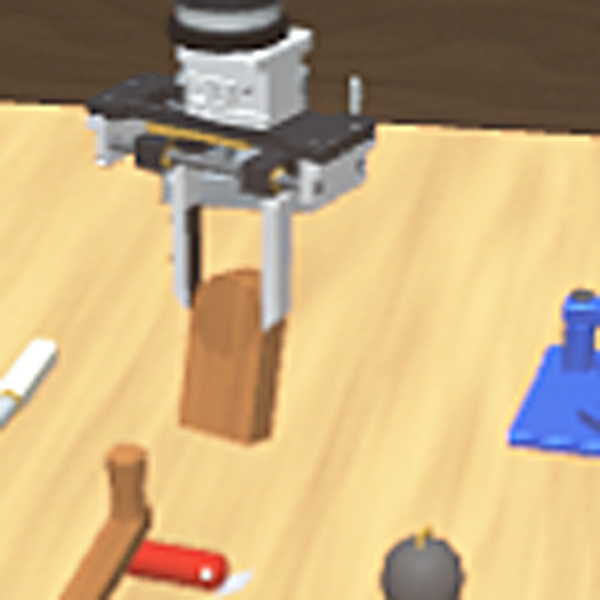

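```bash
python3 -m creep '{"xyz":[[0,0,6],[0,0,4],[6,0,1],[6,0,1.5],[0,0,0]],"spin":[0,0,0,0,0]}';python3 - <<'E'
from h import *
o=obs()
E
python3 -m creep '{"xyz":[[5,0,2],[2,0,1],[0,0,0],[0,0,0]],"spin":[0,0,0,0]}';python3 - <<'E'
from h import *
o=obs(); m,im=snap('wrist','w13'); m,im=snap('side','s13'); crop(im,280,90,400,210,'c15',5)
E
```

```text
time_s: 14.75
ee_pos: [0.5381, -0.1838, 0.1046]
eef_rot: [3.141, -0.0, 1.192]
force: [-1.0, 1.0, 0.3]
grip_width: 0.0563
t 14.75 pos [ 538.1 -183.8  104.6] rot [ 3.1414e+00 -1.0000e-04  1.1917e+00] F [-1.   1.   0.3] M [ 0.04 -0.07 -0.01] w 56.3
time_s: 15.25
ee_pos: [0.5406, -0.178, 0.1018]
eef_rot: [3.141, -0.0, 1.191]
force: [2.5, -0.6, 5.8]
grip_width: 0.0557
t 15.25 pos [ 540.6 -178.   101.8] rot [ 3.1409e+00 -1.0000e-04  1.1907e+00] F [ 2.5 -0.6  5.8] M [ 0.17 -0.35 -0.03] w 55.7
```

View pics/w13.png

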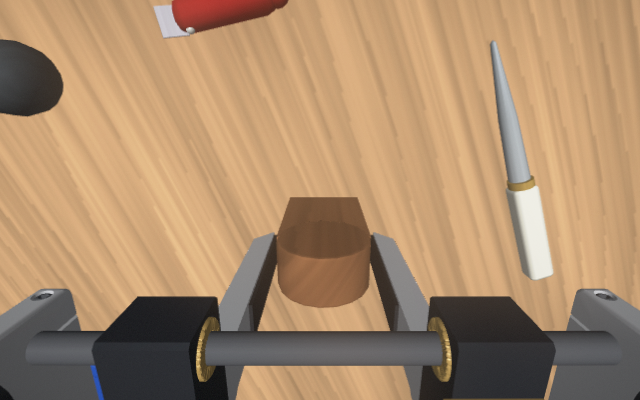

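View pics/c15.png

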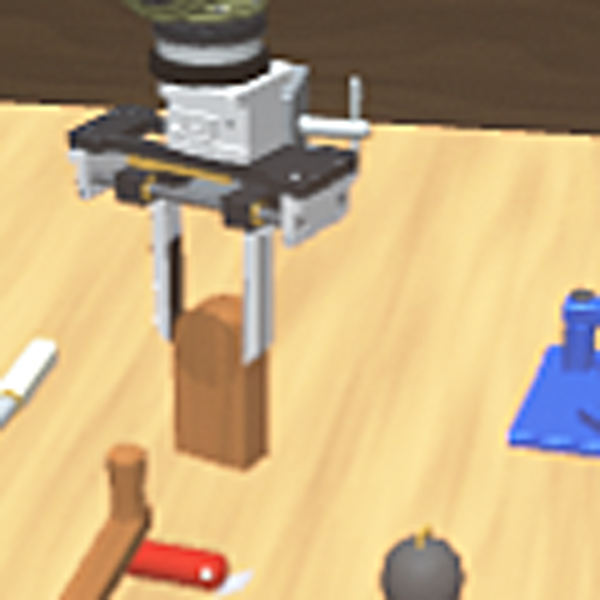

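```bash
python3 -m creep '{"xyz":[[2,0,0],[0,0,0],[0,0,0],[0,0,0]],"spin":[0,0,0,0]}' 66;python3 - <<'E'
from h import *
o=obs(); m,im=snap('wrist','w14'); m,im=snap('side','s14'); crop(im,280,90,400,210,'c16',5)
E
```

```text
time_s: 15.85
ee_pos: [0.5411, -0.1761, 0.1014]
eef_rot: [-3.141, 0.0, 1.191]
force: [0.0, -0.0, 0.4]
grip_width: 0.0661
t 15.85 pos [ 541.1 -176.1  101.4] rot [-3.1413e+00  1.0000e-04  1.1908e+00] F [ 0.  -0.   0.4] M [0.02 0.12 0.02] w 66.1
```

View pics/w14.png

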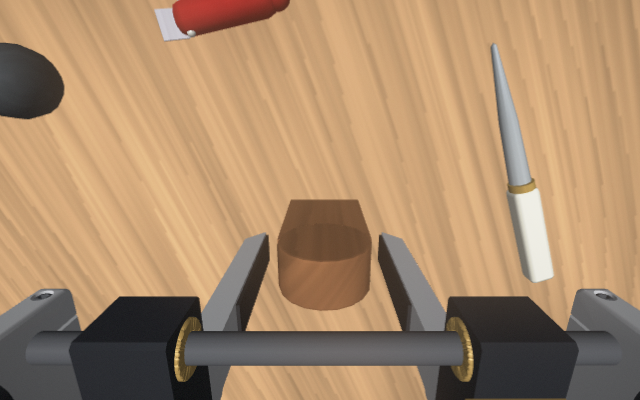

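View pics/c16.png

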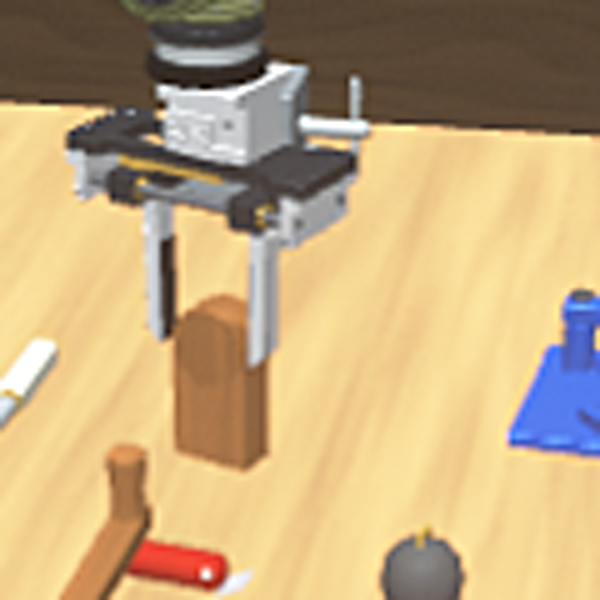

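```bash
python3 - <<'E'
from h import *
m,im=load('w14')
crop(im,260,180,390,320,'c17',5)
for px,z in [((291,200.5),0),((358,200.5),0),((324,309),.110),((278,275),.082),((370,275),.082),((278,240),.082),((324,222),.11)]:
    P=onz(m,px,z); print(px,z,P.round(4),intool(P).round(1))
E
```

```text
(291, 200.5) 0 [ 0.5176 -0.1612  0.    ] [  5.1 -27.4]
(358, 200.5) 0 [ 0.5696 -0.182   0.    ] [ 5.1 28.6]
(324, 309) 0.11 [ 0.533  -0.1963  0.11  ] [-21.8   0. ]
(278, 275) 0.082 [ 0.5084 -0.1819  0.082 ] [-17.5 -28.2]
(370, 275) 0.082 [ 0.5609 -0.2029  0.082 ] [-17.5  28.3]
(278, 240) 0.082 [ 0.518  -0.1606  0.082 ] [  5.8 -27.2]
(324, 222) 0.11 [ 0.5515 -0.1502  0.11  ] [27.9  0. ]
```

View pics/c17.png

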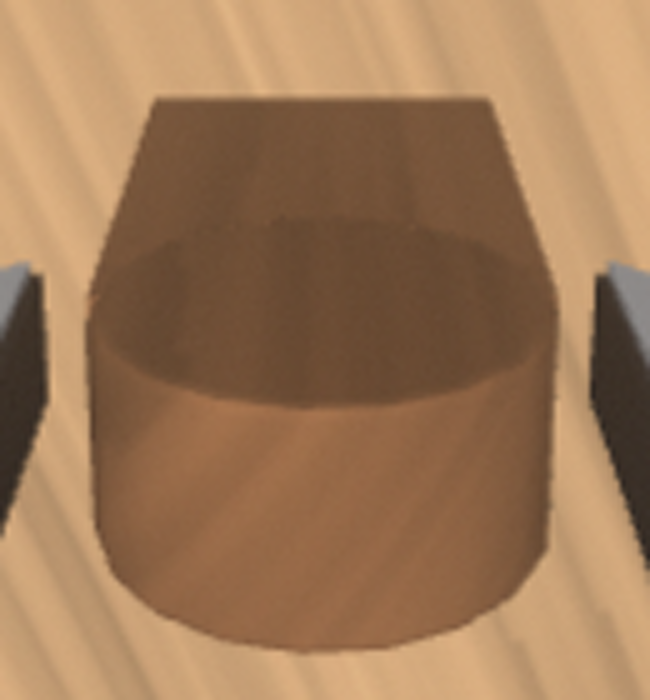

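```bash
python3 -m creep '{"xyz":[[-14,0.5,0],[-14,0,4],[0,0,3.5],[0,0,0]],"spin":[0,0,0,0]}' 66 3;python3 -m creep '{"xyz":[[0,0,0],[0,0,0],[0,0,0]],"spin":[0,0,0]}' 50 3; python3 - <<'E'
from h import *
o=obs()
E
python3 -m creep '{"xyz":[[10,0,-3],[11,0,-2],[11,0,0],[11,0,1],[0,0,0]],"spin":[0,0,0,0,0]}' ;python3 - <<'E'
from h import *
o=obs(); m,im=snap('wrist','w15'); m,im=snap('side','s15'); crop(im,280,90,400,210,'c18',5)
E
```

```text
time_s: 16.45
ee_pos: [0.531, -0.2023, 0.0936]
eef_rot: [-3.141, -0.0, 1.19]
force: [0.8, -0.1, -0.0]
grip_width: 0.066
time_s: 16.82
ee_pos: [0.5313, -0.2021, 0.0941]
eef_rot: [3.142, -0.0, 1.191]
force: [-0.4, 0.9, -0.9]
grip_width: 0.0556
t 16.82 pos [ 531.3 -202.1   94.1] rot [ 3.1415 -0.      1.1911] F [-0.4  0.9 -0.9] M [ 0.01  0.02 -0.04] w 55.6
time_s: 17.45
ee_pos: [0.5476, -0.1615, 0.0982]
eef_rot: [3.141, -0.0, 1.192]
force: [0.5, -0.4, 1.2]
grip_width: 0.056
t 17.45 pos [ 547.6 -161.5   98.2] rot [ 3.1412e+00 -1.0000e-04  1.1919e+00] F [ 0.5 -0.4  1.2] M [ 0.03 -0.01  0.03] w 56.0
```

View pics/w15.png

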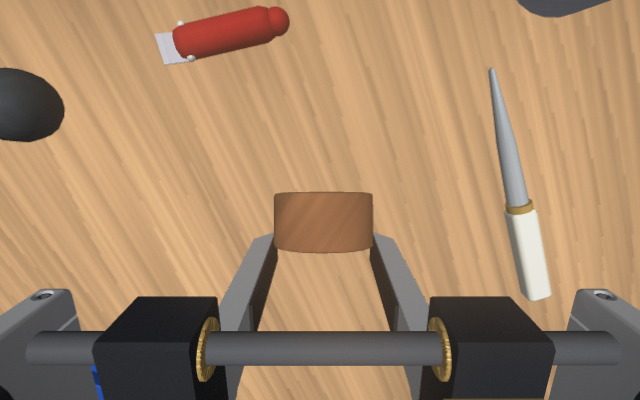

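View pics/c18.png

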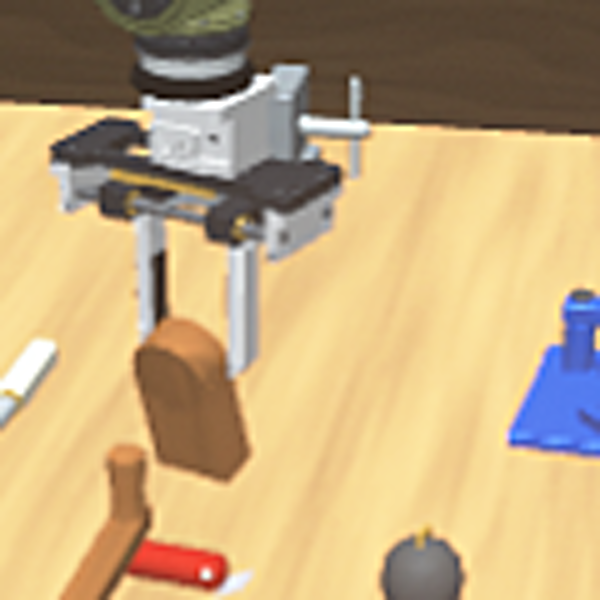

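```bash
python3 -m creep '{"xyz":[[10.5,0,2.5],[10,0,4],[9.5,0,5.2],[8.7,0,6.3],[0,0,0]],"spin":[0,0,0,0,0]}' ;python3 - <<'E'
from h import *
o=obs(); m,im=snap('wrist','w16'); m,im=snap('side','s16'); crop(im,280,90,400,210,'c19',5)
E
```

```text
time_s: 18.18
ee_pos: [0.5615, -0.1256, 0.0793]
eef_rot: [-3.141, -0.0, 1.192]
force: [0.6, 1.5, 1.0]
grip_width: 0.0562
t 18.18 pos [ 561.5 -125.6   79.3] rot [-3.1405 -0.      1.1918] F [0.6 1.5 1. ] M [ 0.31 -0.11  0.01] w 56.2
```

View pics/c19.png

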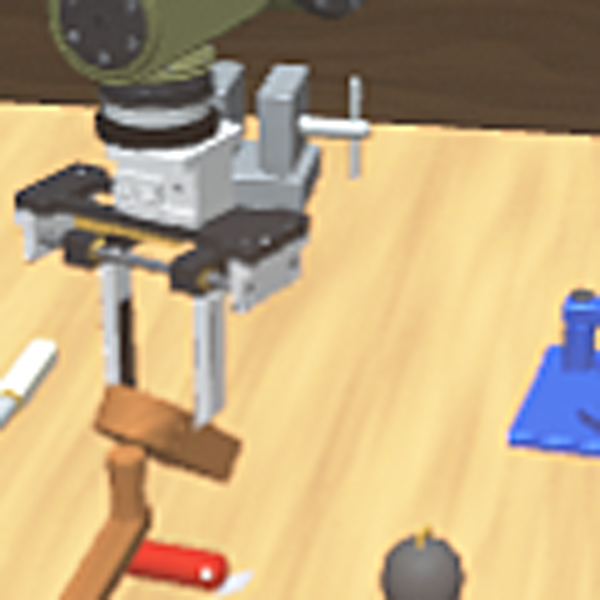

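View pics/w16.png

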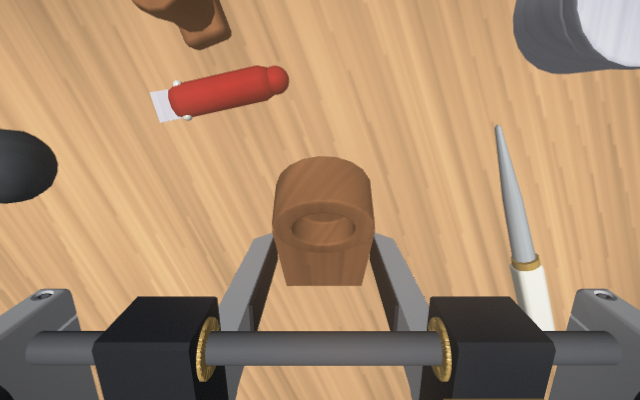

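Cup now visible (wrist ~(324,226)), facing up-back at roughly 60° past upright. Continue the arc down.

```bash
python3 -m creep '{"xyz":[[8,0,7.5],[6.6,0,8.2],[5.4,0,9.2],[4.5,0,9.7],[0,0,0]],"spin":[0,0,0,0,0]}' ;python3 - <<'E'
from h import *
o=obs(); m,im=snap('wrist','w17'); m,im=snap('side','s17'); crop(im,280,90,400,210,'c20',5)
E
```

```text
time_s: 18.9
ee_pos: [0.5703, -0.1033, 0.0444]
eef_rot: [-3.14, 0.0, 1.191]
force: [0.9, -0.1, -1.6]
grip_width: 0.0559
t 18.9 pos [ 570.3 -103.3   44.4] rot [-3.1401e+00  3.0000e-04  1.1911e+00] F [ 0.9 -0.1 -1.6] M [-0.07  0.03  0.01] w 55.9
```

View pics/c20.png

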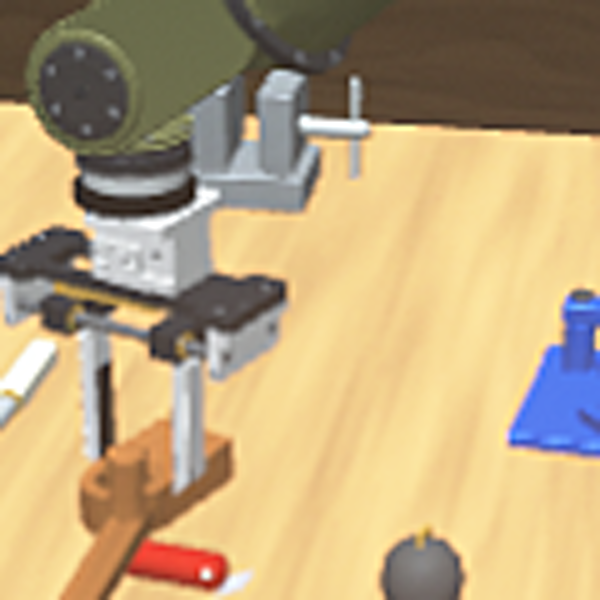

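View pics/w17.png

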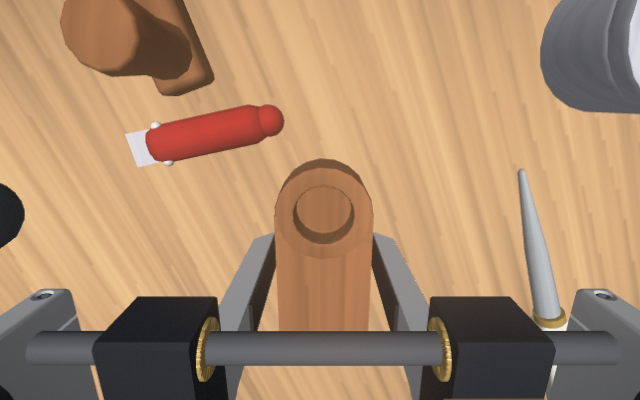

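```bash
python3 -m creep '{"xyz":[[0,0,2],[0,0,0],[0,0,0],[0,0,-30],[0,0,-50]],"spin":[0,0,0,0,0]}' 70 3;python3 -m creep '{"xyz":[[-20,0,-50],[0,0,0],[0,0,0]],"spin":[0,0,0]}' 90;python3 - <<'E'
from h import *
o=obs(); m,im=snap('wrist','w18'); 
E
```

```text
time_s: 19.62
ee_pos: [0.5699, -0.1035, 0.1232]
eef_rot: [-3.139, 0.0, 1.191]
force: [0.9, 0.3, -0.0]
grip_width: 0.07
time_s: 20.0
ee_pos: [0.5629, -0.1221, 0.1726]
eef_rot: [-3.141, 0.0, 1.191]
force: [0.4, -0.7, 0.6]
grip_width: 0.0895
t 20.0 pos [ 562.9 -122.1  172.6] rot [-3.1407e+00  1.0000e-04  1.1906e+00] F [ 0.4 -0.7  0.6] M [-0.01 -0.05 -0.08] w 89.5
```

View pics/w18.png

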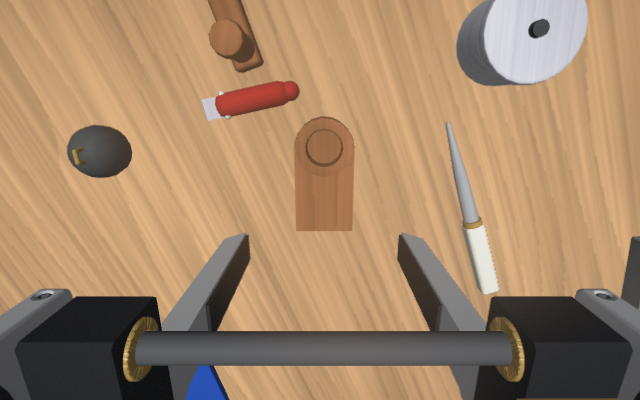

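```bash
python3 - <<'E'
from h import *
m,im=load('w18')
crop(im,280,105,370,245,'c21',5)
for px in [(296.5,230.8),(352.5,230.8),(324,117),(324,148),(295.5,160),(354,160)]:
    P=onz(m,px,.03); print(px,P.round(4),intool(P).round(1))
E
```

```text
(296.5, 230.8) [ 0.5231 -0.1483  0.03  ] [-39.3 -27. ]
(352.5, 230.8) [ 0.575 -0.169  0.03 ] [-39.3  28.8]
(324, 117) [ 0.5895 -0.0562  0.03  ] [70.9  0.5]
(324, 148) [ 0.5791 -0.082   0.03  ] [43.1  0.5]
(295.5, 160) [ 0.5503 -0.0825  0.03  ] [ 31.9 -26.2]
(354, 160) [ 0.601  -0.1028  0.03  ] [31.9 28.5]
```

View pics/c21.png

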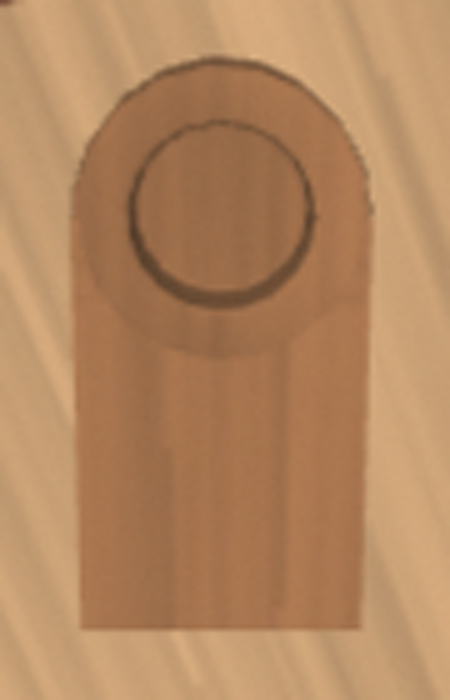

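```bash
python3 -m creep '{"xyz":[[15.8,0.8,25],[0,0,50],[0,0,50],[0,0,20.6],[0,0,0]],"spin":[0,0,0,0,0]}' 76 ;python3 -m creep '{"xyz":[[0,0,0],[0,0,0],[0,0,0],[0,0,0]],"spin":[0,0,0,0]}' 45 15; python3 -m creep '{"xyz":[[0,0,-30],[0,0,-50],[0,0,-50],[0,0,0],[0,0,0]],"spin":[0,0,0,0,0]}'; python3 - <<'E'
from h import *
o=obs(); m,im=snap('wrist','w19'); 
E
```

```text
time_s: 20.68
ee_pos: [0.5686, -0.1072, 0.0252]
eef_rot: [-3.137, 0.001, 1.191]
force: [-1.0, 0.5, -0.6]
grip_width: 0.0763
time_s: 21.18
ee_pos: [0.5699, -0.1078, 0.0282]
eef_rot: [3.141, -0.0, 1.191]
force: [-1.2, 0.9, 2.7]
grip_width: 0.056
time_s: 21.8
ee_pos: [0.5694, -0.1078, 0.1569]
eef_rot: [-3.14, 0.0, 1.191]
force: [-0.3, 0.5, -1.6]
grip_width: 0.0562
t 21.8 pos [ 569.4 -107.8  156.9] rot [-3.1405e+00  2.0000e-04  1.1908e+00] F [-0.3  0.5 -1.6] M [-0.   -0.02 -0.  ] w 56.2
```

View pics/w19.png

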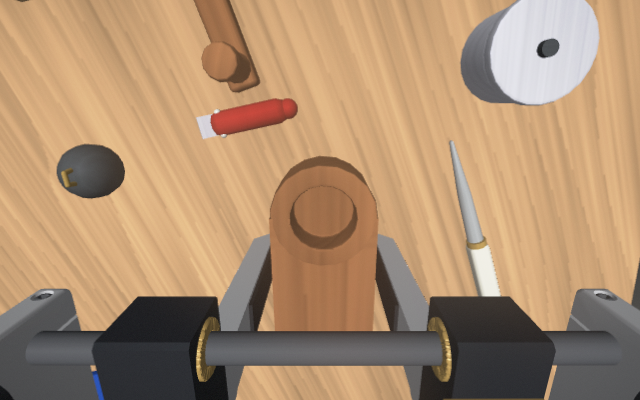

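```bash
python3 - <<'E'
from h import *
m,im=load('w19')
for px in [(324,157),(323.5,211),(270,215),(378,215)]:
    P=onz(m,px,.1587); print(px,P.round(4),intool(P).round(1))
E
python3 -m creep '{"xyz":[[43.2,-38.4,-10],[43.2,-38.4,-10],[43.2,-38.4,0],[43.2,-38.4,0],[0,0,0]],"spin":[0,0,0,0,0]}';python3 -m creep '{"xyz":[[0,0,0],[0,0,0],[0,0,0]],"spin":[-0.105,-0.1055,0]}';python3 - <<'E'
from h import *
o=obs(); m,im=snap('wrist','w20'); obs()
E
```

```text
(324, 157) [ 0.5912 -0.0532  0.1587] [58.8  0.2]
(323.5, 211) [ 0.5808 -0.0786  0.1587] [31.3 -0. ]
(270, 215) [ 0.5547 -0.0705  0.1587] [ 29.1 -27.3]
(378, 215) [ 0.6058 -0.0909  0.1587] [29.1 27.7]
time_s: 22.48
ee_pos: [0.4897, 0.1123, 0.1766]
eef_rot: [-3.139, 0.001, 1.195]
force: [0.5, -1.0, -1.7]
grip_width: 0.0562
time_s: 22.85
ee_pos: [0.4912, 0.1089, 0.1768]
eef_rot: [-3.14, 0.001, 1.4]
force: [-0.6, 0.3, -1.0]
grip_width: 0.0558
t 22.85 pos [491.2 108.9 176.8] rot [-3.1399e+00  7.0000e-04  1.3999e+00] F [-0.6  0.3 -1. ] M [-0.03 -0.    0.04] w 55.8
t 22.9 pos [491.2 109.  177. ] rot [-3.1402e+00  6.0000e-04  1.3983e+00] F [ 0.2 -0.  -0.9] M [ 0.    0.02 -0.01] w 55.8
```

View pics/w20.png

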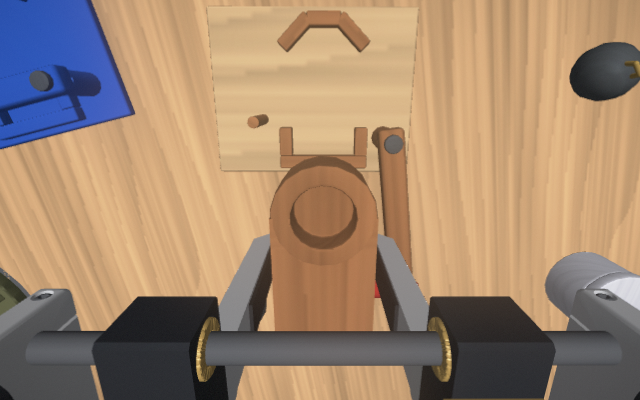

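```bash
python3 - <<'E'
from h import *
m,im=load('w20')
crop(im,200,0,430,180,'c22',3.4)
crop(im,260,145,390,260,'c23',5)
E
```

```text
(no output)
```

View pics/c22.png

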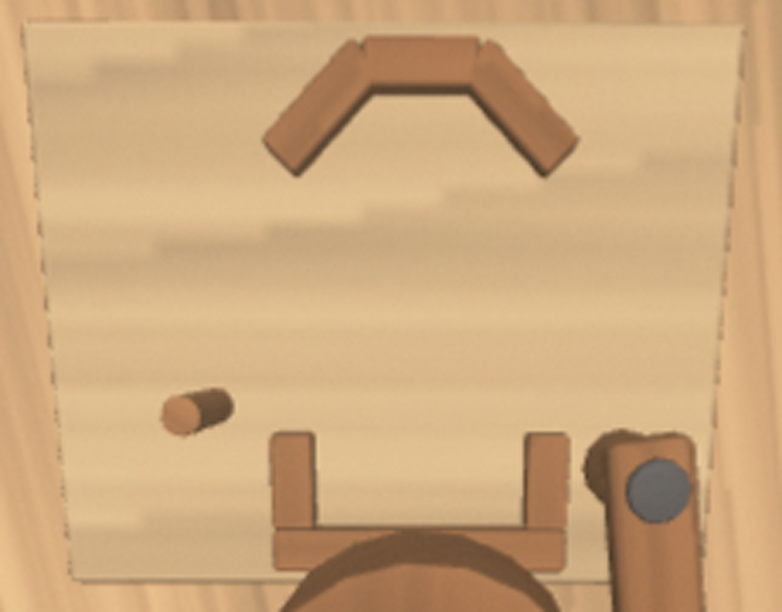

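View pics/c23.png

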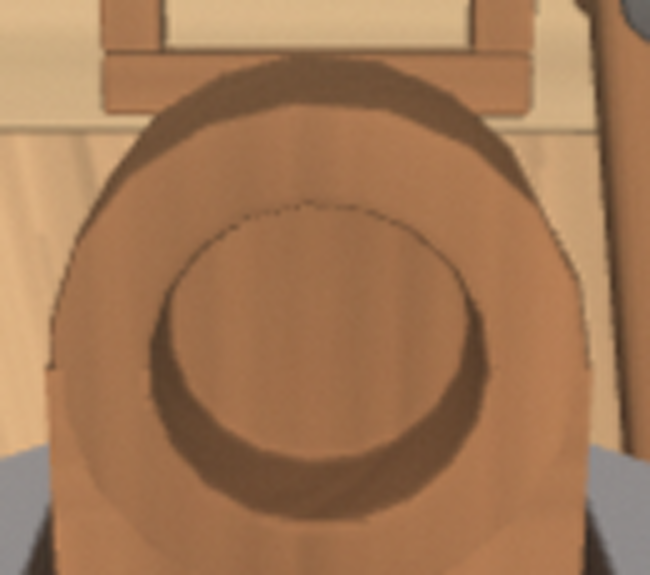

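```bash
cat > fr.py <<'E'
from h import *
def cl(L,s,x0,y0): return [(x/s+x0-.5*(1-1/s),y/s+y0-.5*(1-1/s)) for x,y in L]
E
python3 - <<'E'
from fr import *
m,im=load('w20')
C=[(22,20),(743,25),(73,580),(183,415),(660,491),(270,434),(314,434),(527,434),(570,434),(314,527),(526,527)]
P=[[-105,75,10],[85,75,10],[-105,-75,10],[-58,-23,60],[58,-40,68],[-42,-30,22],[-30,-30,22],[30,-30,22],[42,-30,22],[-30,-57,22],[30,-57,22]]
p,r=fit([(m,cl(C,3.4,200,0),P)],[.5,.2,-.17]); print(p.round(4),r.round(2).tolist())
print('round inner flat ends:',[ (R2(-p[2])@(onz(m,c,.022)[:2]-p[:2])*1000).round(1).tolist() for c in cl([(372,88),(472,88),(365,37),(480,37)],3.4,200,0)])
print('rack in tool',intool(p[:2]).round(2))
for z in (.1787,.176):
  for px in [(323.6,166),(323.5,185.6),(323.5,249),(290.5,217),(357.5,217),(269.5,218.5),(378.5,218.5)]:
    Q=onz(m,px,z); print(z,px,intool(Q).round(1))
E
```

```text
[ 0.5063  0.1987 -0.1747] [[-0.71, -0.51], [1.38, -1.32], [-0.9, 0.73], [-0.49, 0.14], [0.4, 0.24], [-0.26, -0.28], [-0.49, -0.23], [0.43, -0.01], [0.5, 0.04], [0.2, 0.89], [-0.16, 1.12]]
round inner flat ends: [[-12.6, 56.4], [12.9, 56.5], [-14.3, 68.0], [14.7, 68.1]]
rack in tool [91.   -0.53]
0.1787 (323.6, 166) [54.4 -0.2]
0.1787 (323.5, 185.6) [44.5 -0.2]
0.1787 (323.5, 249) [10.1 -0.1]
0.1787 (290.5, 217) [ 28. -17.]
0.1787 (357.5, 217) [28.  17.2]
0.1787 (269.5, 218.5) [ 27.2 -27.8]
0.1787 (378.5, 218.5) [27.3 27.9]
0.176 (323.6, 166) [53.9 -0.2]
0.176 (323.5, 185.6) [43.8 -0.2]
0.176 (323.5, 249) [ 8.8 -0.1]
0.176 (290.5, 217) [ 27.  -17.3]
0.176 (357.5, 217) [27.1 17.5]
0.176 (269.5, 218.5) [ 26.2 -28.2]
0.176 (378.5, 218.5) [26.3 28.4]
```

```bash
python3 -m creep '{"xyz":[[31,-0.2,0],[30,-0.2,0],[30,-0.1,0],[0,0,50],[0,0,45]],"spin":[0,0,0,0,0]}';python3 -m creep '{"xyz":[[0,0,24],[0,0,0],[0,0,0]],"spin":[0.002,0,0]}';python3 - <<'E'
from h import *
o=obs(); m,im=snap('wrist','w21'); obs()
m,im=snap('side','s21'); m,im=snap('scene','sc21')
E
```

```text
time_s: 23.52
ee_pos: [0.506, 0.1993, 0.0811]
eef_rot: [-3.141, 0.0, 1.399]
force: [-0.1, 0.3, -1.1]
grip_width: 0.056
time_s: 23.9
ee_pos: [0.5068, 0.1993, 0.0598]
eef_rot: [3.141, -0.001, 1.398]
force: [0.5, -0.1, -0.4]
grip_width: 0.0561
t 23.9 pos [506.8 199.3  59.8] rot [ 3.1405e+00 -5.0000e-04  1.3980e+00] F [ 0.5 -0.1 -0.4] M [-0.02 -0.03 -0.02] w 56.1
t 23.95 pos [506.8 199.4  60.1] rot [ 3.1400e+00 -9.0000e-04  1.3984e+00] F [-0.8  0.4 -1.3] M [0.03 0.02 0.05] w 55.5
```

View pics/w21.png

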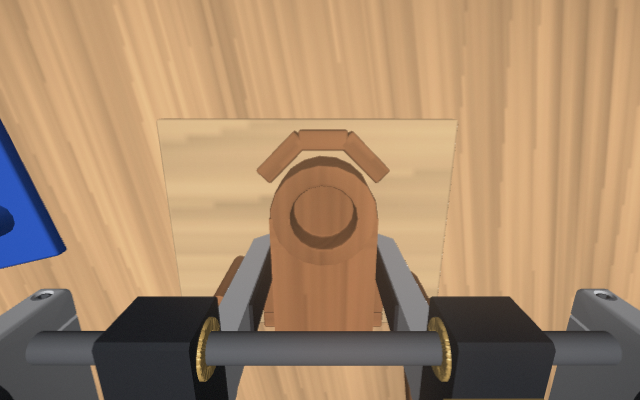

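```bash
python3 - <<'E'
from h import *
m,im=load('w21')
crop(im,150,105,470,260,'c24',2.5)
crop(im,245,115,400,225,'c25',5)
crop(im,210,255,440,335,'c26',3.4)
E
```

```text
(no output)
```

View pics/c24.png

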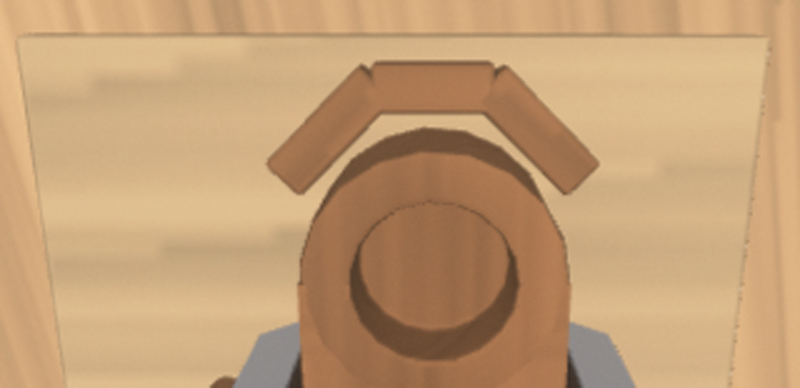

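View pics/c25.png

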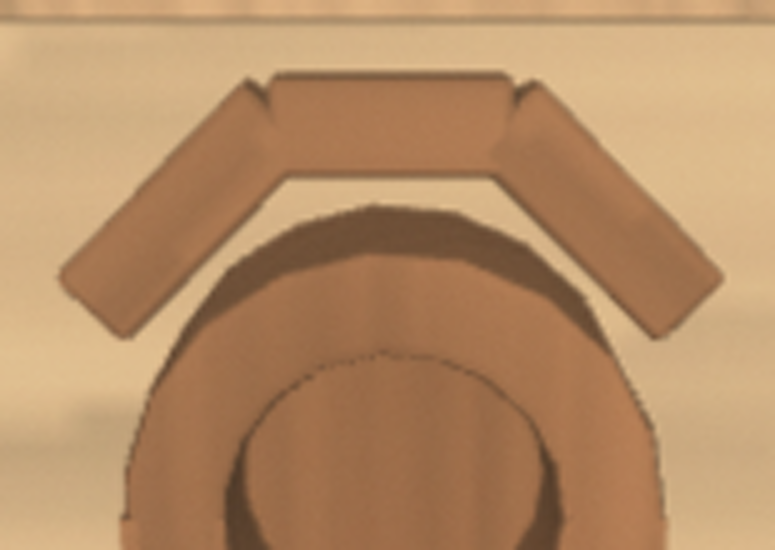

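View pics/c26.png

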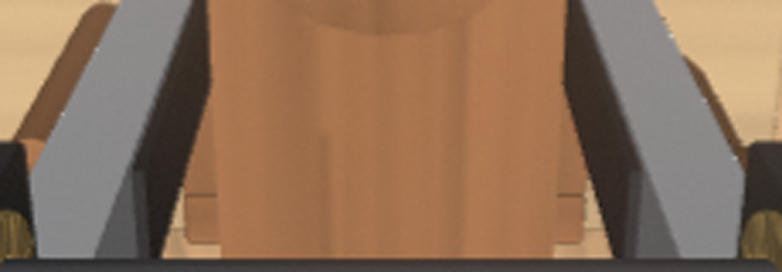

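```bash
python3 - <<'E'
from fr import *
m,im=load('w21')
C=[(287,177),(496,177),(124,338),(658,338),(60,275),(722,278)]
a=12.43; d=30/np.sqrt(2); 
for c in cl(C,5,245,115): print('wall',intool(onz(m,c,.022)).round(2))
for c in cl([(20,37),(768,37)],2.5,150,105): print('base far',intool(onz(m,c,.010)).round(2))
for c in cl([(187,195),(583,195),(187,242),(583,242)],3.4,210,255): print('sqwall',intool(onz(m,c,.022)).round(2))
for z in (.030,.032,.034): print('rest bottom apex',z,intool(onz(m,cl([(385,206)],5,245,115)[0],z)).round(2))
for z in (.06,.062): print('rest top apex',z,intool(onz(m,cl([(385,254)],5,245,115)[0],z)).round(2), [intool(onz(m,c,z)).round(2).tolist() for c in cl([(122,520),(666,520)],5,245,115)])
o=obs(); print('rack prev in tool',intool([.5063,.1987]))
E
```

```text
wall [ 56.45 -12.89]
wall [56.41 12.29]
wall [ 36.54 -33.5 ]
wall [36.44 32.72]
wall [ 44.49 -40.95]
wall [44.   40.23]
base far [  73.87 -103.17]
base far [73.6  83.22]
sqwall [-57.37 -41.47]
sqwall [-57.53  40.5 ]
sqwall [-68.9  -42.09]
sqwall [-69.06  41.08]
rest bottom apex 0.03 [54.22 -1.06]
rest bottom apex 0.032 [54.54 -1.05]
rest bottom apex 0.034 [54.86 -1.04]
rest top apex 0.06 [54.32 -0.93] [[26.53, -28.18], [26.44, 28.02]]
rest top apex 0.062 [54.7  -0.93] [[27.27, -27.82], [27.18, 27.66]]
t 24.05 pos [506.7 199.5  60. ] rot [ 3.1400e+00 -9.0000e-04  1.3988e+00] F [ 0.9 -0.1 -1.4] M [-0.01 -0.   -0.01] w 55.7
rack prev in tool [-0.8359341  -0.24299262]
```

```bash
python3 -m creep '{"xyz":[[0,-0.3,6],[0,0,5],[0,0,4],[0,0,3],[0,0,0]],"spin":[0.002,0,0,0,0]}';python3 - <<'E'
from h import *
obs()
E
python3 -m creep '{"xyz":[[0,0,2],[0,0,2],[0,0,1],[0,0,0]],"spin":[0,0,0,0]}';python3 - <<'E'
from h import *
obs()
E
```

```text
time_s: 24.68
ee_pos: [0.5057, 0.1994, 0.0406]
eef_rot: [-3.141, 0.0, 1.397]
force: [0.2, -0.1, -1.2]
grip_width: 0.0558
t 24.68 pos [505.7 199.4  40.6] rot [-3.1412e+00  2.0000e-04  1.3973e+00] F [ 0.2 -0.1 -1.2] M [-0.04  0.04  0.05] w 55.8
time_s: 25.18
ee_pos: [0.506, 0.1997, 0.0374]
eef_rot: [3.141, -0.0, 1.397]
force: [-9.6, -2.3, 21.7]
grip_width: 0.0559
t 25.18 pos [506.  199.7  37.4] rot [ 3.1412e+00 -5.0000e-04  1.3975e+00] F [-9.6 -2.3 21.7] M [-0.31  1.88  0.13] w 55.9
```

```bash
python3 -m creep '{"xyz":[[0,0,-1],[0,0,0],[0,0,0]],"spin":[0,0,0]}' 66;python3 -m creep '{"xyz":[[0,0,-40],[0,0,-50],[-30,0,-50],[-30,0,0],[0,0,0]],"spin":[0,0,0,0,0]}' 70;python3 - <<'E'
from h import *
o=obs(); m,im=snap('wrist','w22'); m,im2=snap('side','s22')
crop(im,190,10,450,240,'c27',3); crop(im2,240,170,380,280,'c28',5)
E
```

```text
time_s: 25.55
ee_pos: [0.5058, 0.1994, 0.0367]
eef_rot: [-3.141, 0.0, 1.397]
force: [0.1, -0.1, -0.2]
grip_width: 0.0662
time_s: 26.18
ee_pos: [0.4954, 0.1392, 0.1772]
eef_rot: [3.141, -0.0, 1.395]
force: [0.4, 0.0, -0.7]
grip_width: 0.0699
t 26.18 pos [495.4 139.2 177.2] rot [ 3.1409e+00 -1.0000e-04  1.3954e+00] F [ 0.4  0.  -0.7] M [ 0.01 -0.04 -0.01] w 69.9
```

View pics/w22.png

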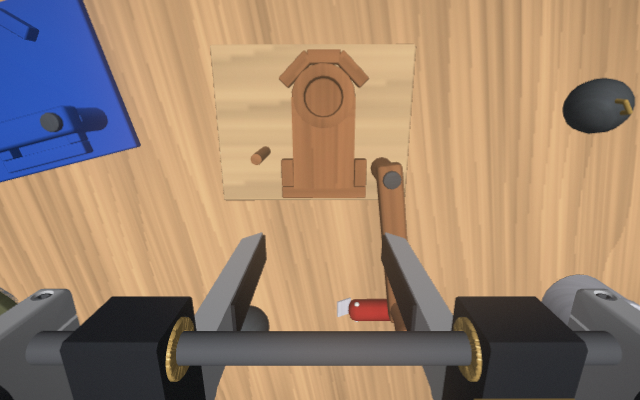

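View pics/c27.png

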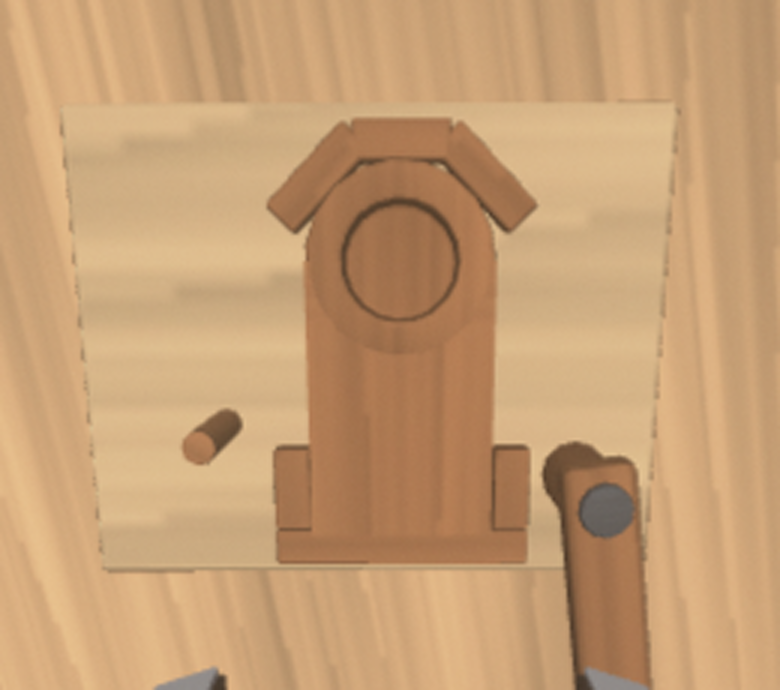

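View pics/c28.png

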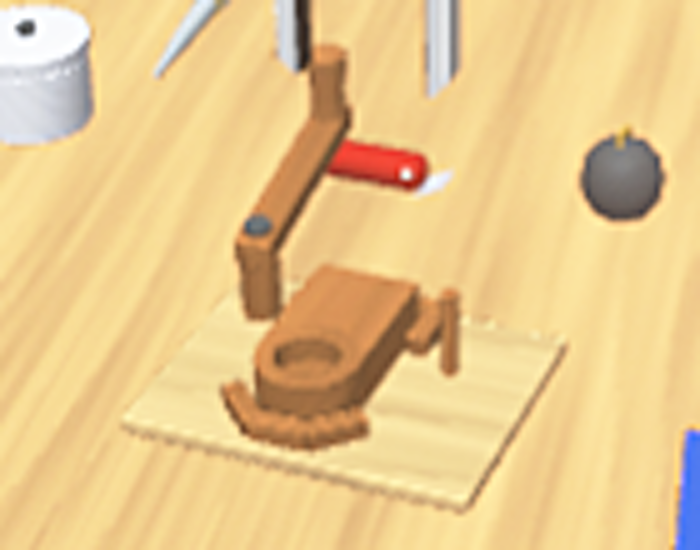

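```bash
python3 - <<'E'
from fr import *
m,im=load('w22')
p=[.5061,.1990,-.1747]
C=[(62,105),(677,103),(104,568),(200,447),(607,510),(275,447),(528,447)]
P=[[-105,75,10],[85,75,10],[-105,-75,10],[-58,-23,60],[58,-40,68],[-42,-30,22],[42,-30,22]]
p,r=fit([(m,cl(C,3,190,10),P)],p); print(p.round(4),r.round(2).tolist())
for c in cl([(305,265),(495.5,265),(310.5,530),(493.5,530),(400,160),(400,260)],3,190,10):
    for z in (.04,): print((R2(-p[2])@(onz(m,c,z)[:2]-p[:2])*1000).round(1))
k=(607,510)
o=obs()
from math import *
h=to_world(*p,[[58,-40,54]])[0]*1000
for g in (1.7,1.75):
    t=p[2]+pi+g; kn=h[:2]+133*np.array([cos(t),sin(t)]); print('knob',g,kn, intool(kn/1000))
E
```

```text
[ 0.5063  0.1988 -0.1746] [[-1.34, -1.28], [1.2, -0.93], [-0.71, 1.08], [-0.38, 0.19], [0.55, 0.58], [-0.73, 0.66], [1.34, 0.54]]
[-28.2  26.8]
[27.  26.7]
[-28.8 -52.5]
[ 28.5 -52.5]
[-0.6 55. ]
[-0.7 28.1]
t 26.27 pos [495.5 140.5 176.6] rot [-3.1412e+00  1.0000e-04  1.3968e+00] F [ 0.2 -0.2 -0.5] M [-0.01  0.02  0.04] w 70.3
knob 1.7 [550.46167736  16.47613814] [-112.63890042   75.62458929]
knob 1.75 [557.10960598  16.34073944] [-111.62119753   82.19555334]
```

```bash
python3 -m creep '{"xyz":[[-56,38,0],[-56.6,37.6,0],[0,0,45],[0,0,39.5],[0,0,0]],"spin":[0,0,0,0,0]}' 60;python3 -m creep '{"xyz":[[0,0,0],[0,0,0],[0,0,0],[0,0,0],[0,0,0]],"spin":[0,0,0,0,0]}' 12 10; python3 - <<'E'
from h import *
from math import *
o=obs(); p=[.5063,.1988,-.1746]; h=to_world(*p,[[58,-40,54]])[0]*1000
k=o['ee_pos']*1000; d=(k-h)[:2]; a0=(atan2(d[1],d[0])-p[2]-pi)%(2*pi); print(np.hypot(*d),'gate',a0)
psi=o['eef_rot'][2]; T=np.array([[cos(psi),sin(psi)],[sin(psi),-cos(psi)]])
c=k[:2]
for g in np.linspace(a0,0,13)[1:]:
    t=p[2]+pi+g; n=h[:2]+133*np.array([cos(t),sin(t)]); print(round(g,3),(T@(n-c)).round(1)); c=n
E
```

```text
time_s: 26.9
ee_pos: [0.5449, 0.0268, 0.0896]
eef_rot: [-3.136, 0.001, 1.398]
force: [-0.2, -0.1, 1.3]
grip_width: 0.06
time_s: 27.52
ee_pos: [0.5464, 0.0261, 0.0928]
eef_rot: [3.141, -0.0, 1.397]
force: [0.4, 0.6, 3.9]
grip_width: 0.0222
t 27.52 pos [546.4  26.1  92.8] rot [ 3.1408 -0.      1.3973] F [0.4 0.6 3.9] M [-0.06  0.07 -0.04] w 22.2
123.68716452651404 gate 1.6640059576468182
1.525 [ -9.7 -17.6]
1.387 [  2.1 -18.3]
1.248 [  4.6 -17.8]
1.109 [  7.1 -17. ]
0.971 [  9.3 -15.9]
0.832 [ 11.5 -14.4]
0.693 [ 13.3 -12.7]
0.555 [ 15.  -10.8]
0.416 [16.3 -8.6]
0.277 [17.3 -6.2]
0.139 [18.  -3.8]
0.0 [18.4 -1.3]
```

```bash
python3 -m creep '{"xyz":[[0,0,0],[0,0,0],[-9.3,2,0],[0,0,0]],"spin":[0,0,0,0]}' 45;python3 -m creep '{"xyz":[[0,0,0],[0,0,0],[0,0,0],[0,0,0]],"spin":[0,0,0,0]}' 12 10; python3 - <<'E'
from h import *
from math import *
o=obs(); p=[.5063,.1988,-.1746]; h=to_world(*p,[[58,-40,54]])[0]*1000
k=o['ee_pos']*1000; d=(k-h)[:2]; a0=(atan2(d[1],d[0])-p[2]-pi)%(2*pi); print(np.hypot(*d),'gate',a0)
psi=o['eef_rot'][2]; T=np.array([[cos(psi),sin(psi)],[sin(psi),-cos(psi)]])
c=k[:2]
for g in np.linspace(a0,0,13)[1:]:
    t=p[2]+pi+g; n=h[:2]+133*np.array([cos(t),sin(t)]); print(round(g,3),(T@(n-c)).round(1)); c=n
E
```

```text
time_s: 28.02
ee_pos: [0.5465, 0.0159, 0.0923]
eef_rot: [-3.141, 0.0, 1.396]
force: [0.1, -0.4, 0.8]
grip_width: 0.0449
time_s: 28.52
ee_pos: [0.5465, 0.0167, 0.0923]
eef_rot: [-3.142, -0.0, 1.397]
force: [0.3, 0.7, 0.6]
grip_width: 0.0229
t 28.52 pos [546.5  16.7  92.3] rot [-3.1415 -0.      1.3974] F [0.3 0.7 0.6] M [0.04 0.11 0.01] w 22.9
133.02815538668077 gate 1.6706877877767852
1.531 [ -0.5 -18.5]
1.392 [  2.  -18.4]
1.253 [  4.6 -17.9]
1.114 [  7.  -17.1]
0.975 [  9.3 -16. ]
0.835 [ 11.4 -14.5]
0.696 [ 13.4 -12.8]
0.557 [ 15.  -10.8]
0.418 [16.4 -8.6]
0.278 [17.4 -6.3]
0.139 [18.1 -3.8]
0.0 [18.5 -1.3]
```

```bash
python3 -m creep '{"xyz":[[-0.5,-18.5,0],[2,-18.4,0],[4.6,-17.9,0],[7,-17.1,0],[9.3,-16,0]],"spin":[0,0,0,0,0]}';python3 -m creep '{"xyz":[[11.4,-14.5,0],[13.4,-12.8,0],[15,-10.8,0],[16.4,-8.6,0],[0,0,0]],"spin":[0,0,0,0,0]}';python3 - <<'E'
from h import *
from math import *
o=obs(); p=[.5063,.1988,-.1746]; h=to_world(*p,[[58,-40,54]])[0]*1000
k=o['ee_pos']*1000; d=(k-h)[:2]; a0=(atan2(d[1],d[0])-p[2]-pi)%(2*pi); print(np.hypot(*d),'gate',a0)
psi=o['eef_rot'][2]; T=np.array([[cos(psi),sin(psi)],[sin(psi),-cos(psi)]])
c=k[:2]
for g in np.linspace(a0,0,5)[1:]:
    t=p[2]+pi+g; n=h[:2]+133*np.array([cos(t),sin(t)]); print(round(g,3),(T@(n-c)).round(1)); c=n
E
```

```text
time_s: 29.15
ee_pos: [0.4635, 0.0541, 0.0925]
eef_rot: [3.141, -0.0, 1.397]
force: [3.1, -1.3, -0.1]
grip_width: 0.023
time_s: 29.78
ee_pos: [0.427, 0.1184, 0.0924]
eef_rot: [-3.141, -0.0, 1.399]
force: [-0.7, -0.2, 2.0]
grip_width: 0.0229
t 29.77 pos [427.  118.4  92.4] rot [-3.1413e+00 -1.0000e-04  1.3993e+00] F [-0.7 -0.2  2. ] M [0.05 0.24 0.06] w 22.9
133.07515901035825 gate 0.4088225203718405
0.307 [12.8 -4.6]
0.204 [13.2 -3.4]
0.102 [13.4 -2. ]
0.0 [13.6 -0.7]
```

```bash
python3 -m creep '{"xyz":[[12.8,-4.6,0],[13.2,-3.4,0],[13.4,-2,0],[10,-0.5,0],[0,0,0]],"spin":[0,0,0,0,0]}';python3 -m creep '{"xyz":[[2,0,0],[2,0,0],[2,0,0],[0,0,0]],"spin":[0,0,0,0]}';python3 - <<'E'
from h import *
from math import *
o=obs(); p=[.5063,.1988,-.1746]; h=to_world(*p,[[58,-40,54]])[0]*1000
k=o['ee_pos']*1000; d=(k-h)[:2]; a0=(atan2(d[1],d[0])-p[2]); print(np.hypot(*d),'gate',a0-pi, a0+pi)
E
```

```text
time_s: 30.4
ee_pos: [0.4251, 0.1689, 0.0922]
eef_rot: [-3.14, 0.0, 1.398]
force: [-7.9, 1.5, 6.2]
grip_width: 0.0232
time_s: 30.9
ee_pos: [0.426, 0.1744, 0.0922]
eef_rot: [-3.139, 0.0, 1.398]
force: [-9.7, 1.0, 6.5]
grip_width: 0.0231
t 30.9 pos [426.  174.4  92.2] rot [-3.1394e+00  2.0000e-04  1.3975e+00] F [-9.7  1.   6.5] M [ 0.24  1.73 -0.11] w 23.1
132.91240410554758 gate -0.015462031608093785 6.267723275571493
```

```bash
python3 -m creep '{"xyz":[[2,0,0],[2,0,0],[0,0,0]],"spin":[0,0,0]}';python3 - <<'E'
from h import *
obs()
m,im=snap('wrist','w23'); m,im2=snap('side','s23'); crop(im2,240,150,400,280,'c29',5)
E
```

```text
time_s: 31.28
ee_pos: [0.4265, 0.1776, 0.092]
eef_rot: [-3.139, 0.002, 1.398]
force: [-9.6, -7.5, 7.1]
grip_width: 0.023
t 31.27 pos [426.5 177.6  92. ] rot [-3.1389e+00  2.0000e-03  1.3978e+00] F [-9.6 -7.5  7.1] M [-1.14  1.76  0.  ] w 23.0
```

View pics/w23.png

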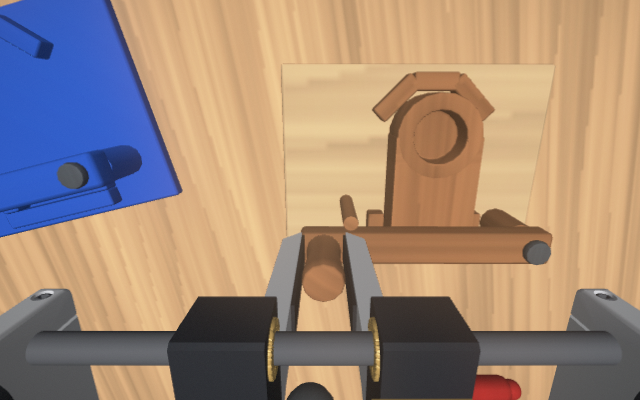

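View pics/c29.png

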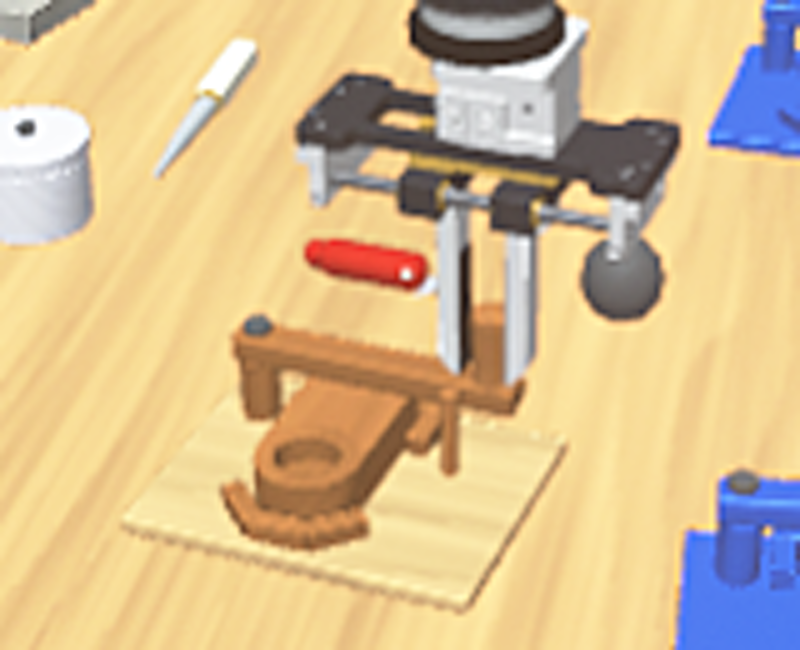

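```bash
python3 -m creep '{"xyz":[[1.5,0,0],[0,0,0]],"spin":[0,0]}';python3 -m creep '{"xyz":[[0,0,0],[0,0,0],[0,0,-40],[0,0,-45],[0,0,0]],"spin":[0,0,0,0,0]}' 50; python3 -m creep '{"xyz":[[-40,20,-20],[0,0,0],[0,0,0]],"spin":[0,0,0]}'; python3 - <<'E'
from fr import *
obs()
m,im=snap('wrist','w24'); m,im2=snap('side','s24'); snap('scene','sc24'); crop(im2,240,150,400,280,'c30',5)
crop(im,240,0,520,220,'c31',2.8)
E
```

```text
time_s: 31.62
ee_pos: [0.4266, 0.1786, 0.0918]
eef_rot: [-3.139, 0.003, 1.398]
force: [-9.4, -10.1, 6.4]
grip_width: 0.0228
time_s: 32.25
ee_pos: [0.4291, 0.1798, 0.1802]
eef_rot: [3.136, -0.003, 1.397]
force: [0.6, -0.7, 0.6]
grip_width: 0.05
time_s: 32.62
ee_pos: [0.4402, 0.1365, 0.1964]
eef_rot: [-3.141, 0.0, 1.397]
force: [-0.0, 0.8, 0.8]
grip_width: 0.0498
t 32.62 pos [440.2 136.5 196.4] rot [-3.1405e+00  2.0000e-04  1.3968e+00] F [-0.   0.8  0.8] M [-0.02  0.01  0.01] w 49.8
```

View pics/w24.png

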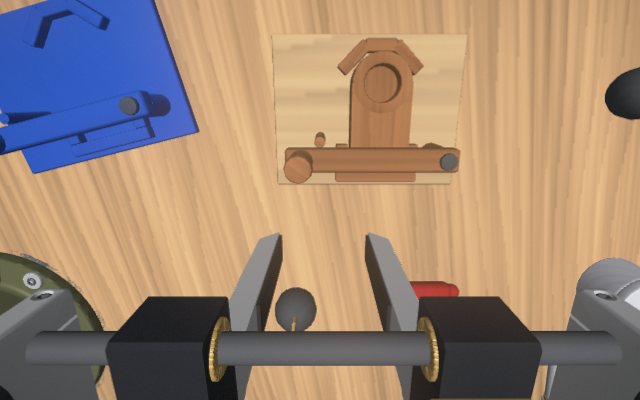

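View pics/c30.png

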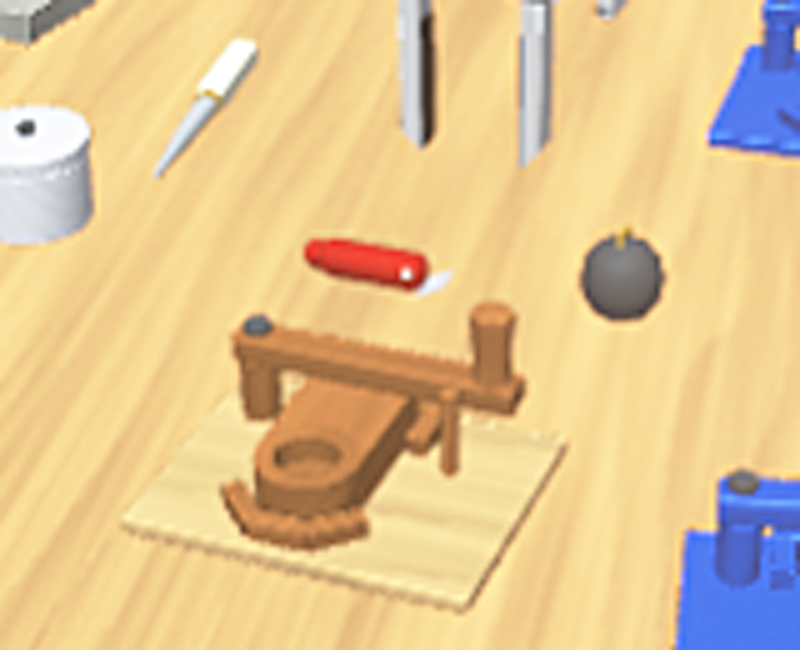

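View pics/c31.png

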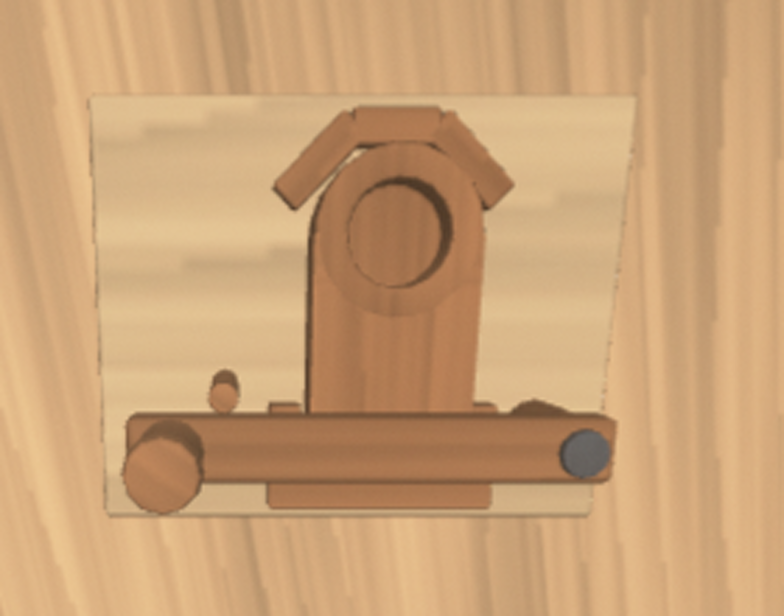

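View pics/sc24.png

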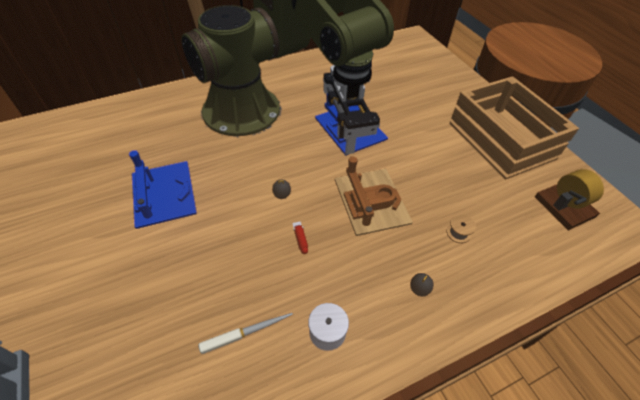

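```bash
python3 - <<'E'
from fr import *
from math import *
m,im=load('w24')
p=[.5063,.1988,-.1746]
C=[(90,96),(636,96),(107,515),(223,398),(585,454)]
P=[[-105,75,10],[85,75,10],[-105,-75,10],[-58,-23,60],[58,-40,68]]
p,r=fit([(m,cl(C,2.8,240,0),P)],p); print(p.round(4),r.round(2).tolist())
W=lambda c,z:(R2(-p[2])@(onz(m,cl([c],2.8,240,0)[0],z)[:2]-p[:2])*1000).round(1)
print('knob',W((162,474),.104),'pin',W((585,454),.068))
print('bar edge far',W((140,413),.062),W((224,413.5),.062),W((400,414),.062),W((590,416),.062)); print('near',W((210,481),.062),W((590,482),.062))
print('peg',W((223,398),.06),'rest side',W((314,300),.04),W((479,300),.04),'apex',W((400,142),.04))
E
```

```text
[ 0.5058  0.1984 -0.1744] [[-1.19, -0.75], [1.4, -0.69], [-0.88, 0.92], [-0.14, 0.36], [0.66, 0.71]]
knob [-74.4 -38.5] pin [ 57.3 -39.4]
bar edge far [-84.5 -27.2] [-57.5 -27.4] [ -1.1 -27.5] [ 59.9 -28.1]
near [-62.2 -49.4] [ 62.4 -49.7]
peg [-57.9 -22.7] rest side [-27.7   7.3] [27.2  7.3] apex [-1.6 55.7]
```

```bash
python3 - <<'E'
from fr import *
a=cv2.imread('pics/scene0.png').astype(int); b=cv2.imread('pics/sc24.png').astype(int)
for n,(x,y) in dict(tin=(329,325),plug=(301,238),wa=(282,188),wb=(422,284),spool=(461,229),spike=(240,335)).items():
    print(n,np.abs(a-b)[y-22:y+22,x-18:x+18].mean().round(2))
print(ctrl.hand_in()); obs()
E
```

```text
tin 7.05
plug 5.34
wa 6.1
wb 5.42
spool 5.87
spike 6.25
the job is handed in; nothing more can be done
None
the job is handed in; nothing more can be done
```

The job is done and handed in at about 33 s of the 72 s. The gate was opened to its end stop, the rest turned over and seated in the rack's pocket, and the gate shut against its peg.

**How the rest was turned:** I raised it by its round end until it stood on its square end, then tipped it over under control so that its cup faced up. My first try slipped out of a weak grip and fell back cup-down onto the shelf. The second try worked.

**Last checks:**
- **Rest:** after release, its top measured flat at about 40 mm above the shelf. Its round end was within about 1 mm of the seated position, and its sides square to within about 1 mm.
- **Gate:** the far edge of the bar measured at rack y −27.5 mm, against −28 mm for the face of the stop peg. That is shut, to within measuring error. I felt about 10 N of resistance when pushing it home.
- **Other things on the shelf:** they look unmoved in the before and after pictures. The pixel differences were low and similar for all six.
- **Robot:** it was clear of everything when I handed in.

**Small disagreements:** rack fits left about 1 pixel (roughly 1 mm) of error. The side camera put the rack's y about 9 mm off the wrist camera, so I relied on the wrist camera. My first regrip of the knob was about 10 mm off centre, because a move was cut short by the per-row limit; I regripped it before closing the gate.

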